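# Run a calibration set on the manual sampling stand

### The arm

A 7-joint arm with a two-finger parallel gripper is mounted at the origin on the work surface. World frame = base frame: x ahead of the robot, y to its left, z up, the work surface at z = 0. Lengths are in m, angles in rad, forces in N, time in s.
With the tool pointing down it reaches from about 0.4 to 0.85 m from the base axis. Payload 10.4 kg.
Tool frame: the origin (TCP) lies between the finger pads; the fingertips stand 17 mm ahead of it and the grasp point (between the pads) lies 2 mm behind it; z points along the fingers, y is the direction in which the jaws open and shut (so a half turn about z gives the same grasp; the last joint's range is limited). The gripper opens to 85 mm and grips with 20 to 120 N. Pads are 22 mm wide; open, the fingers measure 114 mm over their backs; the gripper's body (76 mm by 85 mm) begins 54 mm behind the grasp point. The pads swing forward as they close: fully open they stand 13 mm farther back than shut.
Start: joints at [1.19, 0.332, -0.065, 1.46, 0.022, 1.35, -0.088], TCP at [0.219, -0.585, 0.248] pointing down, gripper open.
Joint ranges: [-2.6, 2.6], [-0.5, 2.12], [-1.47, 1.34], [0.16, 2.42], [-1.27, 4.41], [0.06, 2.06], [-2.6, 2.6]. Speed limits (rad/s): [2.22, 2.22, 2.79, 2.79, 3.14, 3.14, 3.14].

### API

Orientations are given as a unit quaternion [x, y, z, w].
In Python, from workcell import manip gives the robot as it stands.
- The arm moves only by the tool jog_arm, never from a script. Its argument "steps" is one flat list of numbers, 5 for each row, row after row: the finger opening in m, from 0 to 0.0854, then the shift along the tool's x, y, z in m, then the turn about the tool's z in rad. In form: [gripper, x, y, z, twist, gripper, x, y, z, twist, ...]. A call has exactly 10 rows; each row is the pose to reach, as a shift and turn from the pose commanded when the call began, along the tool's axes at that moment; what a row does not reach only later rows make up. A row lasts 1/10 s, in which the tool goes at most 50 mm and 8.59 degrees, less where a joint would pass 70% of its speed; a pose out of reach is approached as far as the arm can. A call with a gripper value outside its range is refused whole. The fingers move at their own pace and stop on an object; "grip_force" is the grip in N (left out, the last holds). Time passes only in rows, so rows that repeat a pose let the fingers close, or fill a call up. It gives the time, the measured TCP pose, the force and the opening at its end, in the units of the state.
- manip.get_obs(): the state, without advancing time (a new reading comes with each control period).
- manip.camera(name): name is "side" or "top"; returns (picture, depth): 400x640x3 uint8, red, green, blue; 400x640 float32, m along the optical axis (not along the pixel's ray), 0 where there is no reading.
- manip.calibration(name): a dict with "mtx" (3x3 intrinsics, pixels), "world_to_cam" (4x4, takes a point from world to camera coordinates). Camera axes: x right, y down, z forward; pixel columns grow to the right and rows downward; lengths in m; the calibration is good to about 2 mm. A picture is of the moment at which its call begins. calibration takes no time and is no camera call.
- manip.hand_in(): hands the job in, once; it reports no verdict.
The state is a dict: "clock": time; "joint_pos": joint angles; "joint_velocities": joint speeds; "tau": joint torques, N m; "position": TCP position; "ee_rot": TCP orientation; "ft_force": force on the tool from outside, world axes, zero at the start; "torque": the same for the moment, N m; "grip_width": opening from 0.0 (shut) to 1.0 (fully open).
Only numpy, scipy, OpenCV 4.12 (cv2) and the standard library are available. Lean on these libraries where they do the work, as an engineer would, in place of code of your own. Each camera call takes 0.05 s, during which the arm holds its last target.

### The job

Take every open tube (coloured band, no cap) out of the dry block and stand it in the sampling rack, one to a well, leaving the orange-capped tube where it is. Then, in the order black, yellow, blue, red (skipping colours that are not there), slide the rack along the bench, never lifting it, until that tube's mouth is right under the needle, push the probe all the way down into the tube, keep it down for two seconds and let it spring up. Finally slide the rack with its tubes back until it is wholly on the spill mat, and leave everything else undisturbed.

Things in the scene. Friction and masses are not known exactly. Their poses are not given: they have to be found in the camera images.
- rack: Loose rack, 80 x 270 mm (x by y), 85 mm high, 0.45 kg, with a slick underside. Grey base plate, top at 10 mm; two white plates 44 mm wide (top of the upper at 70 mm) with four square 18 mm wells in a row at x = 0, y = -51, -17, 17, 51 mm; a grey end grip at each end. A tube in a well stands on the base plate: tip 10 mm, mouth 110 mm above the bench. Origin: centre of the underside, z up.
- rack_grip_left (a point): Top centre of the rack's end grip at its +y end, 85 mm above the bench: an upright post 24 mm thick (rack x), 26 mm long (rack y), free-standing from the base plate up; the white plates end 24 mm short of it. Pinch it from above across the 24 mm to slide the rack.
- rack_grip_right (a point): The same at the rack's -y end.
- spill_mat: Thin light-blue spill mat flat on the bench, 140 x 340 mm (x by y), under 1 mm thick and no obstacle; origin at its centre, y along its length. The rack's parking place: the rack starts on it and must end on it.
- block: Dry-block heater (cold), fixed, 200 x 150 mm (x by y), its aluminium top 75 mm above the bench, white rim 65 mm; six round 18.5 mm wells, 55 mm deep, at x = -50, 0, 50 mm by y = -30, 30 mm. Origin at the centre of its underside, z up.
- tube_black: Open white plastic tube with a black band round its mouth (the blank): 16 mm outside, 12 mm bore, 100 mm long, 22 g, the lower 18 mm tapering to a 7 mm tip. Origin at the centre of the tip, z along it to the mouth. Starts upright in a well of the block, tip 20 mm and mouth 120 mm above the bench (45 mm stand proud). May be absent.
- tube_yellow: Open white plastic tube with a yellow band round its mouth (the low standard): 16 mm outside, 12 mm bore, 100 mm long, 22 g, the lower 18 mm tapering to a 7 mm tip. Origin at the centre of the tip, z along it to the mouth. Starts upright in a well of the block, tip 20 mm and mouth 120 mm above the bench (45 mm stand proud). May be absent.
- tube_blue: Open white plastic tube with a blue band round its mouth (the high standard): 16 mm outside, 12 mm bore, 100 mm long, 22 g, the lower 18 mm tapering to a 7 mm tip. Origin at the centre of the tip, z along it to the mouth. Starts upright in a well of the block, tip 20 mm and mouth 120 mm above the bench (45 mm stand proud). May be absent.
- tube_red: Open white plastic tube with a red band round its mouth (the check sample): 16 mm outside, 12 mm bore, 100 mm long, 22 g, the lower 18 mm tapering to a 7 mm tip. Origin at the centre of the tip, z along it to the mouth. Starts upright in a well of the block, tip 20 mm and mouth 120 mm above the bench (45 mm stand proud). May be absent.
- tube_black_mouth (a point): Centre of the mouth of the tube with the black band (the tube may lean some 2 mm in its rack well, so aim by this point).
- tube_yellow_mouth (a point): Centre of the mouth of the tube with the yellow band (the tube may lean some 2 mm in its rack well, so aim by this point).
- tube_blue_mouth (a point): Centre of the mouth of the tube with the blue band (the tube may lean some 2 mm in its rack well, so aim by this point).
- tube_red_mouth (a point): Centre of the mouth of the tube with the red band (the tube may lean some 2 mm in its rack well, so aim by this point).
- stand: Sampling stand, fixed: a foot plate and a column 272 mm high behind (+x of) the needle, with the sprung probe carriage on it. Origin on the bench directly below the needle. In its own frame the foot plate begins 80 mm behind the needle (150 mm wide, 16 mm high), the column 114 mm behind; the bench in front and under the needle is free.
- probe (a joint): Travel of the probe carriage, m: 0 up (a spring holds it there), 0.070 fully down. Pushing it down takes about 3 N at first and 8 N at the end; it springs back up when let go. The carriage arm, 42 mm wide at most, has its underside 200 mm above the bench when up.
- needle_tip (a point): Tip of the steel sampling needle, 3.2 mm thick, pointing straight down from the carriage: 128 mm above the bench when up, 58 mm when fully down. It moves only up and down.
- press_top (a point): Centre of the top of the round blue press knob (36 mm wide, 14 mm high) straight above the needle, 256 mm above the bench when up; push here from above.
- capped_tube: Tube with an orange screw cap (21 mm wide, 104 mm tall in all) standing in another well of the block; it stays there.
- wash_bottle: White bottle with red cap, 60 mm wide, 140 mm tall, bystander; origin under its centre.
- acid_bottle: White bottle with label and blue cap, 70 mm wide, 150 mm tall, bystander; origin under its centre.
- tip_box: Blue pipette-tip box with clear lid, 85 x 120 x 65 mm, bystander; origin under its centre.
- marker: Black and white marker pen lying on the bench, 130 mm, bystander; origin under its middle.
- cap0: Loose orange tube cap on the bench, 25 mm wide, 11 mm high, bystander.
- cap1: Loose orange tube cap on the bench, 25 mm wide, 11 mm high, bystander.

How it is judged:
On the way, in this order (a step that is already met when the one before it is completed fails the run):
1. every open tube stands in a well of the rack (z of each of tube_black, tube_yellow, tube_blue, tube_red in the frame of rack below 0.017 m and x of tube_black in the frame of rack between -0.008 and 0.008 m and y of tube_black in the frame of rack between -0.062 and 0.062 m and angle between each of tube_black, tube_yellow, tube_blue, tube_red's own z axis and vertical below 0.15 rad and x of tube_yellow in the frame of rack between -0.008 and 0.008 m and y of tube_yellow in the frame of rack between -0.062 and 0.062 m and x of tube_blue in the frame of rack between -0.008 and 0.008 m and y of tube_blue in the frame of rack between -0.062 and 0.062 m and x of tube_red in the frame of rack between -0.008 and 0.008 m and y of tube_red in the frame of rack between -0.062 and 0.062 m), for 0.3 s.
2. needle fully down in the tube with the black band (horizontal distance between needle_tip and tube_black_mouth below 0.005 m and z of needle_tip in the frame of tube_black below 0.058 m and z of tube_black in the frame of rack below 0.017 m and x of tube_black in the frame of rack between -0.008 and 0.008 m and y of tube_black in the frame of rack between -0.062 and 0.062 m and angle between tube_black's own z axis and vertical below 0.15 rad), for 1 s.
3. needle fully down in the tube with the yellow band (horizontal distance between needle_tip and tube_yellow_mouth below 0.005 m and z of needle_tip in the frame of tube_yellow below 0.058 m and z of tube_yellow in the frame of rack below 0.017 m and x of tube_yellow in the frame of rack between -0.008 and 0.008 m and y of tube_yellow in the frame of rack between -0.062 and 0.062 m and angle between tube_yellow's own z axis and vertical below 0.15 rad), for 1 s.
4. needle fully down in the tube with the blue band (horizontal distance between needle_tip and tube_blue_mouth below 0.005 m and z of needle_tip in the frame of tube_blue below 0.058 m and z of tube_blue in the frame of rack below 0.017 m and x of tube_blue in the frame of rack between -0.008 and 0.008 m and y of tube_blue in the frame of rack between -0.062 and 0.062 m and angle between tube_blue's own z axis and vertical below 0.15 rad), for 1 s.
5. needle fully down in the tube with the red band (horizontal distance between needle_tip and tube_red_mouth below 0.005 m and z of needle_tip in the frame of tube_red below 0.058 m and z of tube_red in the frame of rack below 0.017 m and x of tube_red in the frame of rack between -0.008 and 0.008 m and y of tube_red in the frame of rack between -0.062 and 0.062 m and angle between tube_red's own z axis and vertical below 0.15 rad), for 1 s.
At the end, for the whole second after the job is handed in: All tubes stand upright in rack wells, the probe is up, and the rack stands at rest on the bench wholly on the spill mat (centre within 32 mm across and 38 mm along it, within 0.24 rad of parallel) (all of step 1 and value of joint probe below 0.006 m and x of rack in the frame of spill_mat between -0.032 and 0.032 m and y of rack in the frame of spill_mat between -0.038 and 0.038 m and angle between the y axis of rack and the y axis of spill_mat, either way round below 0.24 rad and height (world z) of rack below 0.006 m and linear speed of rack below 0.01 m/s); the robot touches nothing.
It fails at once if an open tube is tipped over (its contents spill) (angle between any of tube_black, tube_yellow, tube_blue, tube_red's own z axis and vertical above 0.7 rad).
It fails at once if the rack is lifted off the bench (height (world z) of rack above 0.015 m).
It fails at once if a bystander is moved (distance of any of wash_bottle, acid_bottle, tip_box, marker, cap0, cap1, capped_tube from where it was at the start of the episode above 0.03 m).
Of tube_black, tube_yellow, tube_blue, tube_red only 2 to 3 are there at a start; the rules pass over those that are not, and their reading is None.
At some moment in a run one of rack may be knocked a few centimetres aside while the robot is not near it.
It also fails if it takes over 210 s, if anything falls off the work surface, if the arm or the gripper's body presses on something with over 40 N, if the wrist force passes 120 N, or if a joint passes its speed limit or range.

## Working session

There is one attempt and no reset: what is moved stays moved. The work goes in short steps, Python scripts to look and compute and a tool call to move; the robot and the scene stay as the last step left them, time stands still between calls to the robot, and variables do not carry over. Pictures are saved under pics/ and viewed, and the job is handed in when it is done.

Besides the shell and the picture viewer there is one more tool, called after "Request:" by a JSON object that holds its "api" and its "payload", one argument or row to a line. jog_arm: Moves the arm, as the interface text tells. Its arguments: {"type":"object","properties":{"steps":{"type":"array"},"grip_force":{"type":"number"}},"required":["steps"]}

```bash
ls; mkdir -p pics
python3 - <<'E'
from workcell import manip
import cv2,json
o=manip.get_obs();print({k:(o[k]) for k in o})
for n in("top","side"):
    p,d=manip.camera(n);cv2.imwrite(f"pics/{n}0.png",p[:,:,::-1])
    c=manip.calibration(n);print(n,c["mtx"],c["world_to_cam"])
E
```

```text
pics
{'clock': 0.0, 'joint_pos': array([ 1.19038682,  0.33286582, -0.06464694,  1.46093448,  0.02157134,
        1.34987143, -0.08847349]), 'joint_velocities': array([ 8.45885270e-04, -2.06897530e-03,  1.08232597e-03,  1.06307313e-03,
        8.82881088e-04, -4.34704489e-05, -1.43951822e-03]), 'tau': array([-4.91128435e-05, -6.25451231e+01,  4.87286272e-02, -3.91592360e+01,
        1.60174852e-02,  1.00434740e-02,  2.35576243e-05]), 'position': array([ 0.21874665, -0.58510771,  0.24752281]), 'ee_rot': array([ 9.84039758e-01,  1.77947392e-01, -1.48989442e-04, -6.76407414e-04]), 'ft_force': array([-0.3751838 ,  0.32812019,  0.12345779]), 'torque': array([-0.01312613, -0.05247784, -0.01523178]), 'grip_width': 1.0011753814040472}
top [[433.27684896   0.         322.77412844]
 [  0.         433.27684896 199.92893082]
 [  0.           0.           1.        ]] [[-0.00211723 -0.99997537 -0.00669094 -0.06477953]
 [-0.99353564  0.00286293 -0.11348454  0.49039184]
 [ 0.1135009   0.00640741 -0.99351723  1.52161467]
 [ 0.          0.          0.          1.        ]]
side [[469.35606539   0.         313.79166644]
 [  0.         469.35606539 193.6111122 ]
 [  0.           0.           1.        ]] [[ 0.99394771 -0.10727376 -0.02367051 -0.50962538]
 [-0.07983381 -0.55734524 -0.82643381  0.1422697 ]
 [ 0.07546202  0.8233217  -0.5625361   1.41002703]
 [ 0.          0.          0.          1.        ]]
```

View pics/top0.png

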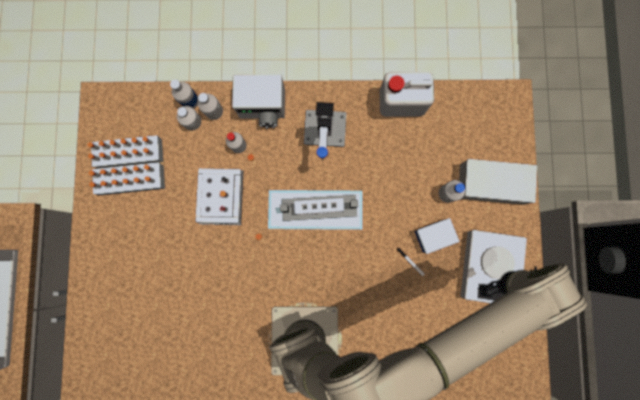

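View pics/side0.png

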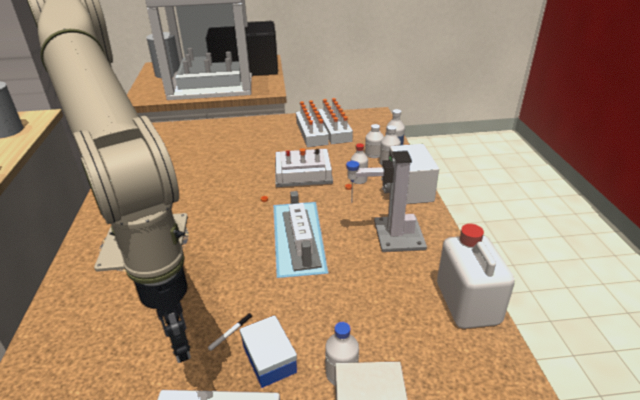

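The top view shows the block near (218,196), the rack on its mat near (316,208), the needle stand near (323,130) and cap specks at (250,157) and (258,237). I'll zoom in on these areas.

```bash
cat > h.py <<'E'
import numpy as np,cv2
from workcell import manip
from scipy.spatial.transform import Rotation as R
def cal(n):
    c=manip.calibration(n);return np.array(c["mtx"]),np.array(c["world_to_cam"])
def ray(n,u,v,z):
    K,T=cal(n);d=T[:3,:3].T@np.linalg.inv(K)@[u,v,1.];o=-T[:3,:3].T@T[:3,3]
    return o+d*(z-o[2])/d[2]
def proj(n,p):
    K,T=cal(n);q=K@(T[:3,:3]@np.asarray(p,float)+T[:3,3]);return q[:2]/q[2]
def crop(p,u0,v0,u1,v1,s,f):
    cv2.imwrite(f,cv2.resize(p[v0:v1,u0:u1,::-1],None,fx=s,fy=s,interpolation=cv2.INTER_CUBIC))
def st():
    o=manip.get_obs();print("t",round(o["clock"],2),"p",o["position"].round(4),"q",o["ee_rot"].round(4),"f",np.round(o["ft_force"],1),"g",round(o["grip_width"],3));return o
E
python3 - <<'E'
from h import *
a=cv2.imread("pics/top0.png")[:,:,::-1];b=cv2.imread("pics/side0.png")[:,:,::-1]
crop(a,185,85,385,245,4,"pics/topz.png");crop(b,250,130,450,280,4,"pics/sidez.png")
E
```

```text
(no output)
```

View pics/topz.png

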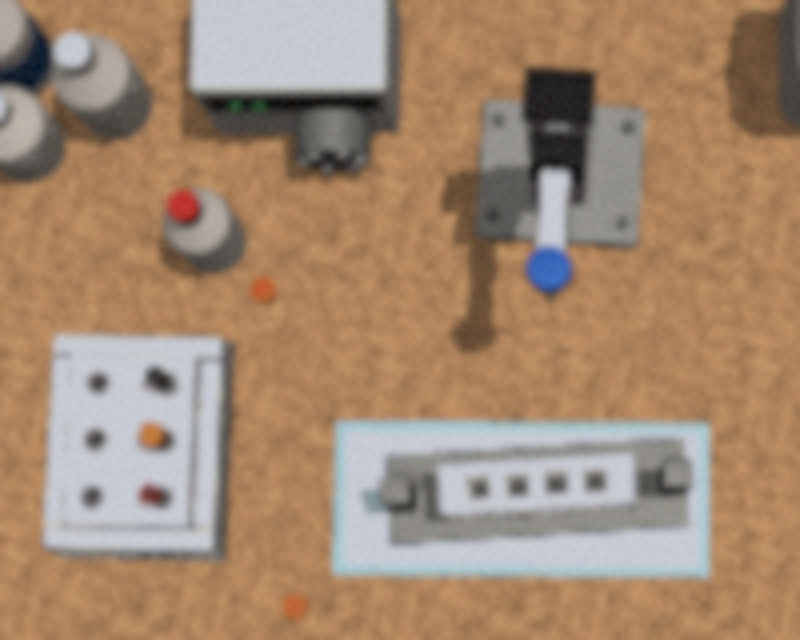

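View pics/sidez.png

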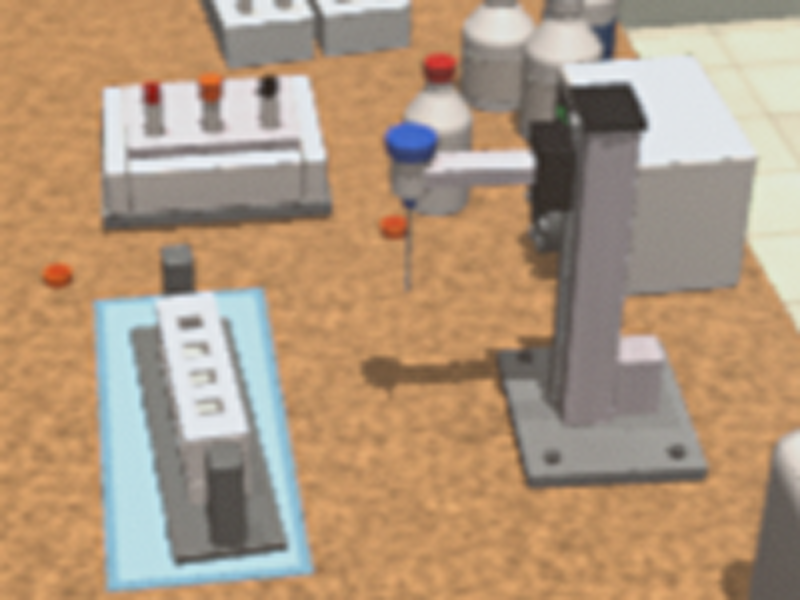

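The block holds a black tube, the orange-capped tube and a red tube in its right column (zoomed at about (158,380), (152,436) and (153,496)); the other wells are empty. So only black and red are present. Next I measure positions.

```bash
cat >> h.py <<'E'
def blobs(p,lo,hi,roi=None,mn=4):
    # HSV mask
    hsv=cv2.cvtColor(np.ascontiguousarray(p),cv2.COLOR_RGB2HSV)
    lo=np.array(lo);hi=np.array(hi)
    m=cv2.inRange(hsv,lo,hi)
    if roi:
        k=np.zeros_like(m);u0,v0,u1,v1=roi;k[v0:v1,u0:u1]=255;m&=k
    n,l,s,c=cv2.connectedComponentsWithStats(m)
    return [(c[i].round(2),s[i].tolist()) for i in range(1,n) if s[i,4]>=mn],m
E
python3 - <<'E'
from h import *
a=cv2.imread("pics/top0.png")[:,:,::-1];b=cv2.imread("pics/side0.png")[:,:,::-1]
roi=(195,165,245,228)
for nm,lo,hi in (("dark",(0,0,0),(180,255,110)),("red",(165,90,60),(180,255,255)),("or",(3,150,120),(15,255,255))):
    r,_=blobs(a,lo,hi,roi);print(nm,[(x[0],x[1][4]) for x in r])
for c,s in blobs(a,(0,0,0),(180,255,110),roi)[0]: print(c, s[4], ray("top",*c,0.075).round(4), ray("top",*c,0.12).round(4))
for c,s in blobs(a,(165,90,60),(180,255,255),roi)[0]: print("red",c, ray("top",*c,0.11).round(4))
r,m=blobs(a,(105,120,60),(130,255,255),(300,140,350,170));print("knob",[(x,ray("top",*x[0],0.256).round(4)) for x in r])
r,m=blobs(b,(105,120,60),(130,255,255),(330,150,380,200));print("knob side",[(x,ray("side",*x[0],0.25).round(4)) for x in r])
r,m=blobs(a,(0,0,0),(180,255,115),(290,196,345,215),3);print("holes",[(x[0],x[1][4],ray("top",*x[0],0.07).round(4)) for x in r])
# mat contour: light blue + everything hole-filled
hsv=cv2.cvtColor(np.ascontiguousarray(a),cv2.COLOR_RGB2HSV)
m=cv2.inRange(hsv,np.array((85,30,120)),np.array((110,255,255)));k=np.zeros_like(m);k[180:240,255:375]=255;m&=k
pts=np.argwhere(m)[:,::-1].astype(np.float32)
W=np.array([ray("top",*q,0.0)[:2] for q in pts],np.float32);print("mat",cv2.minAreaRect(W))
# red / black bands in side
for nm,lo,hi in (("red",(168,90,60),(180,255,255)),("dark",(0,0,0),(180,255,70))):
    r,_=blobs(b,lo,hi,(275,145,335,170));print("side",nm,[(x[0],x[1]) for x in r])
E
```

```text
dark [(array([240.76, 197.13]), 99), (array([224.46, 179.67]), 24), (array([209.12, 180.12]), 8), (array([208.3, 194.3]), 10), (array([226. , 195.2]), 5), (array([207.71, 208.86]), 7), (array([224.1, 208.8]), 10)]
red []
or [(array([222.79, 193.64]), 14)]
[240.76 197.13] 99 [0.4954 0.2185 0.075 ] [0.49   0.2096 0.12  ]
[224.46 179.67] 24 [0.557  0.2767 0.075 ] [0.5497 0.266  0.12  ]
[209.12 180.12] 8 [0.5556 0.3302 0.075 ] [0.5483 0.318  0.12  ]
[208.3 194.3] 10 [0.5057 0.3317 0.075 ] [0.4999 0.3194 0.12  ]
[226.  195.2] 5 [0.5023 0.27   0.075 ] [0.4967 0.2596 0.12  ]
[207.71 208.86] 7 [0.4548 0.3323 0.075 ] [0.4506 0.32   0.12  ]
[224.1 208.8] 10 [0.4549 0.2755 0.075 ] [0.4507 0.2649 0.12  ]
knob [((array([321.69, 151.91]), [317, 147, 10, 11, 78]), array([ 0.6132, -0.0644,  0.256 ]))]
knob side [((array([352.39, 164.85]), [347, 161, 12, 9, 80]), array([ 0.6161, -0.0649,  0.25  ]))]
holes [(array([292.  , 208.87]), 39, array([0.4545, 0.0406, 0.07  ])), (array([314.12, 206.12]), 8, array([ 0.4638, -0.0362,  0.07  ])), (array([323.5, 205.8]), 10, array([ 0.4649, -0.0688,  0.07  ])), (array([333.2, 205. ]), 10, array([ 0.4676, -0.1024,  0.07  ])), (array([304.5, 207. ]), 6, array([ 0.4609, -0.0028,  0.07  ]))]
mat ((0.46014469861984253, -0.036869436502456665), (0.33522742986679077, 0.1344476193189621), 89.30535125732422)
side red []
side dark [(array([316.91, 151.36]), [316, 150, 3, 4, 11])]
```

```bash
cat >> h.py <<'E'
def plan(x,y,z,yaw):
    """world target, yaw of tool x; prints shift in tool axes + twist"""
    o=st();r=R.from_quat(o["ee_rot"]);M=r.as_matrix()
    d=M.T@(np.array([x,y,z])-o["position"]);cy=np.arctan2(M[1,0],M[0,0])
    print("shift",d.round(4),"twist",round(-((yaw-cy+np.pi)%(2*np.pi)-np.pi),4),"yaw now",round(cy,4),"tilt",M[:,2].round(4),"q7",o["joint_pos"][6].round(2))
E
python3 - <<'E'
from h import *
plan(.5,-.2,.32,.358)
plan(.4535,.272,.32,0)
b=cv2.imread("pics/side0.png")[:,:,::-1];a=cv2.imread("pics/top0.png")[:,:,::-1]
for nm,p,n in (("black",(.5543,.270,.115),0),("red",(.4535,.272,.115),0),("cap",(.5044,.271,.12),0),("needle",(.614,-.0645,.128),0)):
    for c in("top","side"):print(nm,c,proj(c,p).round(1))
crop(b,280,140,340,185,12,"pics/s1.png");crop(a,195,160,250,230,8,"pics/t1.png")
E
```

```text
t 0.1 p [ 0.2188 -0.5851  0.2476] q [ 9.84e-01  1.78e-01 -1.00e-04 -6.00e-04] f [-0.3 -1.  -0.9] g 0.997
shift [ 0.3983 -0.2623 -0.0721] twist -0.0001 yaw now 0.3579 tilt [-5.0e-04  1.2e-03 -1.0e+00] q7 -0.09
t 0.1 p [ 0.2188 -0.5851  0.2476] q [ 9.84e-01  1.78e-01 -1.00e-04 -6.00e-04] f [-0.3 -1.  -0.9] g 0.997
shift [ 0.5201 -0.7207 -0.0715] twist 0.3579 yaw now 0.3579 tilt [-5.0e-04  1.2e-03 -1.0e+00] q7 -0.09
black top [223.7 178.6]
black side [316.6 150.6]
red top [222.4 208.1]
red side [287.2 152.5]
cap top [222.7 192.9]
cap side [302.  150.2]
needle top [322.1 160.2]
needle side [350.7 201.9]
```

View pics/s1.png

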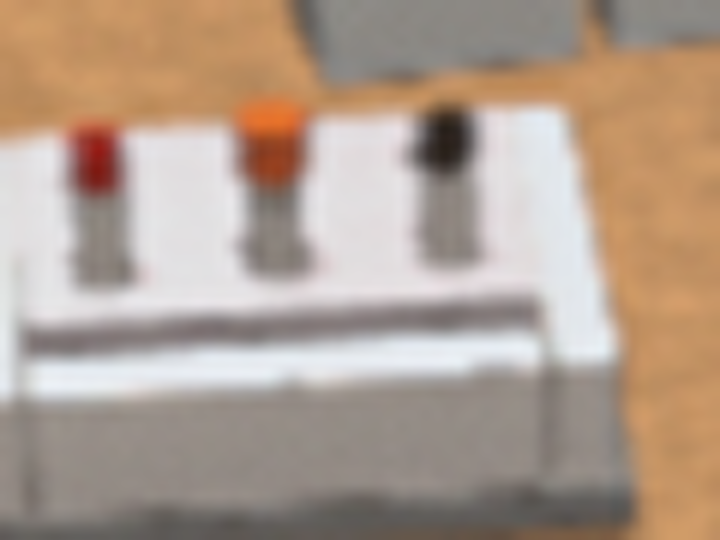

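View pics/t1.png

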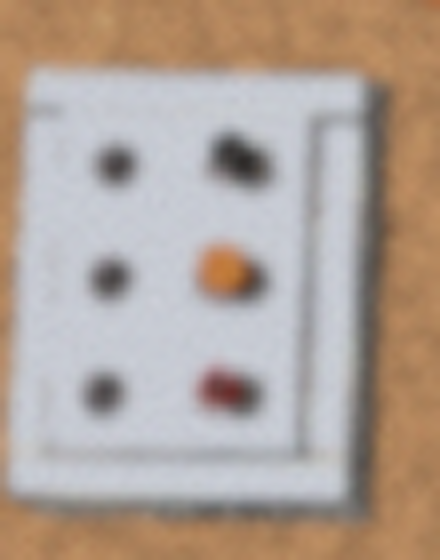

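The side view confirms it: the red, orange and black heads at (288,153), (302,150) and (317,151) match the predicted positions. I move to above the block via a waypoint.

Request:
{"api": "jog_arm", "payload": {
  "steps": [0.085, 0.02, -0.01, -0.04, 0, 0.085, 0.06, -0.04, -0.07, 0, 0.085, 0.1, -0.07, -0.07, 0, 0.085, 0.145, -0.1, -0.07, 0, 0.085, 0.19, -0.13, -0.07, 0, 0.085, 0.235, -0.16, -0.07, 0, 0.085, 0.28, -0.19, -0.07, 0, 0.085, 0.32, -0.22, -0.07, 0, 0.085, 0.36, -0.25, -0.07, 0, 0.085, 0.4, -0.26, -0.07, 0]
}}

```text
clock: 1.1
position: [0.4928, -0.2087, 0.3187]
ee_rot: [0.984, 0.178, 0.0, 0.0]
ft_force: [0.6, -1.1, -0.1]
grip_width: 0.996
```

Run:
```python
from h import *
plan(.5545,.270,.22,0)
```

```text
t 1.1 p [ 0.4928 -0.2087  0.3187] q [9.840e-01 1.781e-01 0.000e+00 3.000e-04] f [ 0.6 -1.1 -0.1] g 0.996
shift [ 0.2256 -0.4268  0.0984] twist 0.3581 yaw now 0.3581 tilt [ 1.e-04 -7.e-04 -1.e+00] q7 -0.94
```

Request:
{"api": "jog_arm", "payload": {
  "steps": [0.085, 0.02, -0.04, 0, 0.06, 0.085, 0.04, -0.08, 0, 0.12, 0.085, 0.06, -0.12, 0, 0.18, 0.085, 0.09, -0.17, 0, 0.24, 0.085, 0.11, -0.21, 0, 0.3, 0.085, 0.14, -0.26, 0, 0.358, 0.085, 0.16, -0.31, 0, 0.358, 0.085, 0.18, -0.35, 0, 0.358, 0.085, 0.2, -0.39, 0, 0.358, 0.085, 0.215, -0.42, 0.02, 0.358]
}}

```text
clock: 2.1
position: [0.5469, 0.2615, 0.3001]
ee_rot: [1.0, 0.001, 0.002, -0.001]
ft_force: [0.5, -0.3, 0.8]
grip_width: 0.994
```

Request:
{"api": "jog_arm", "payload": {
  "steps": [0.06, 0, 0, 0.02, 0, 0.06, 0, 0, 0.04, 0, 0.06, 0, 0, 0.06, 0, 0.06, 0, 0, 0.08, 0, 0.06, 0, 0, 0.08, 0, 0.06, 0, 0, 0.08, 0, 0.06, 0, 0, 0.08, 0, 0.06, 0, 0, 0.08, 0, 0.06, 0, 0, 0.08, 0, 0.06, 0, 0, 0.08, 0]
}}

```text
clock: 3.1
position: [0.5469, 0.2577, 0.2187]
ee_rot: [1.0, -0.0, 0.0, -0.0]
ft_force: [-0.5, -1.2, -0.1]
grip_width: 0.701
```

Run:
```python
from h import *
plan(.5545,.270,.107,0)
a,_=manip.camera("top");b,_=manip.camera("side")
crop(a,185,125,285,225,6,"pics/t2.png");crop(b,250,90,370,190,6,"pics/s2.png")
```

```text
t 3.1 p [0.5469 0.2577 0.2187] q [ 1.e+00 -1.e-04  3.e-04 -1.e-04] f [-0.5 -1.2 -0.1] g 0.701
shift [ 0.0075 -0.0123  0.1117] twist -0.0002 yaw now -0.0002 tilt [ 6.e-04  1.e-04 -1.e+00] q7 -2.27
```

View pics/s2.png

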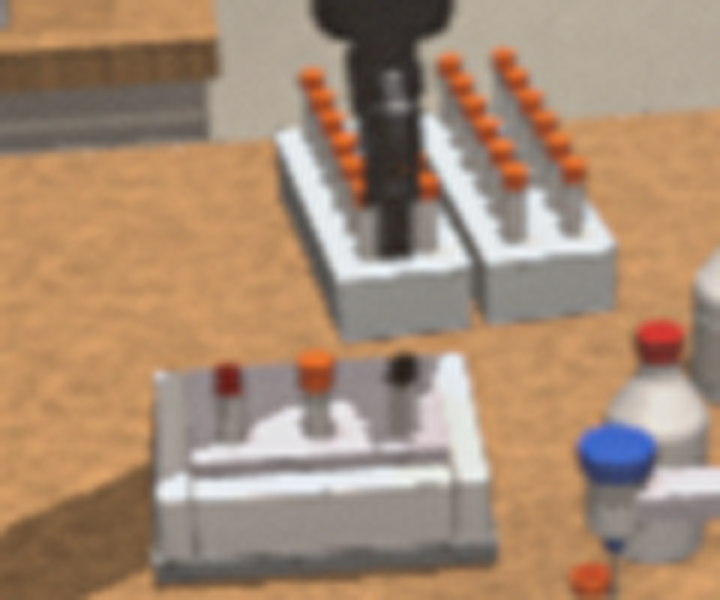

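The open gripper hangs above the block with the black tube below it (picture (402,370)). I descend over the black tube and grip.

Request:
{"api": "jog_arm", "payload": {
  "grip_force": 25,
  "steps": [0.06, 0.0075, -0.0125, 0.015, 0, 0.06, 0.0075, -0.0125, 0.04, 0, 0.06, 0.0075, -0.0125, 0.065, 0, 0.06, 0.0075, -0.0125, 0.09, 0, 0.06, 0.0075, -0.0125, 0.105, 0, 0.06, 0.0075, -0.0125, 0.112, 0, 0.06, 0.0075, -0.0125, 0.112, 0, 0.04, 0.0075, -0.0125, 0.112, 0, 0.02, 0.0075, -0.0125, 0.112, 0, 0.01, 0.0075, -0.0125, 0.112, 0]
}}

```text
clock: 4.2
position: [0.5547, 0.2704, 0.1072]
ee_rot: [1.0, -0.0, 0.001, -0.0]
ft_force: [0.2, 0.0, -0.3]
grip_width: 0.193
```

Request:
{"api": "jog_arm", "payload": {
  "steps": [0.005, 0, 0, 0, 0, 0.005, 0, 0, 0, 0, 0.005, 0, 0, 0, 0, 0.005, 0, 0, 0, 0, 0.005, 0, 0, 0, 0, 0.005, 0, 0, -0.01, 0, 0.005, 0, 0, -0.02, 0, 0.005, 0, 0, -0.03, 0, 0.005, 0, 0, -0.04, 0, 0.005, 0, 0, -0.05, 0]
}}

```text
clock: 5.2
position: [0.5543, 0.2701, 0.1574]
ee_rot: [1.0, -0.0, 0.0, 0.0]
ft_force: [0.0, 0.2, 0.4]
grip_width: 0.177
```

Gripped (15 mm opening). I lift clear, then re-measure the rack.

Request:
{"api": "jog_arm", "payload": {
  "steps": [0.005, 0, 0, -0.02, -0.14, 0.005, 0, 0, -0.04, -0.28, 0.005, 0, 0, -0.06, -0.42, 0.005, 0, 0, -0.08, -0.56, 0.005, 0, 0, -0.095, -0.7, 0.005, 0, 0, -0.095, -0.84, 0.005, 0, 0, -0.095, -0.98, 0.005, 0, 0, -0.095, -1.12, 0.005, 0, 0, -0.095, -1.26, 0.005, 0, 0, -0.095, -1.4]
}}

```text
clock: 6.2
position: [0.5542, 0.27, 0.2518]
ee_rot: [0.763, 0.646, -0.0, 0.0]
ft_force: [0.1, 0.3, -0.1]
grip_width: 0.178
```

Run:
```python
from h import *
plan(.4676,-.1024,.25,1.638)
a,_=manip.camera("top");b,_=manip.camera("side")
cv2.imwrite("pics/top3.png",a[:,:,::-1]);cv2.imwrite("pics/side3.png",b[:,:,::-1])
crop(a,255,120,385,240,6,"pics/t3.png");crop(b,250,80,370,180,6,"pics/s3.png")
```

```text
t 6.2 p [0.5542 0.27   0.2518] q [ 7.631e-01  6.463e-01 -0.000e+00  2.000e-04] f [ 0.1  0.3 -0.1] g 0.178
shift [-0.3815 -0.0241  0.0019] twist -0.2326 yaw now 1.4054 tilt [ 2.e-04 -3.e-04 -1.e+00] q7 -0.96
```

View pics/t3.png

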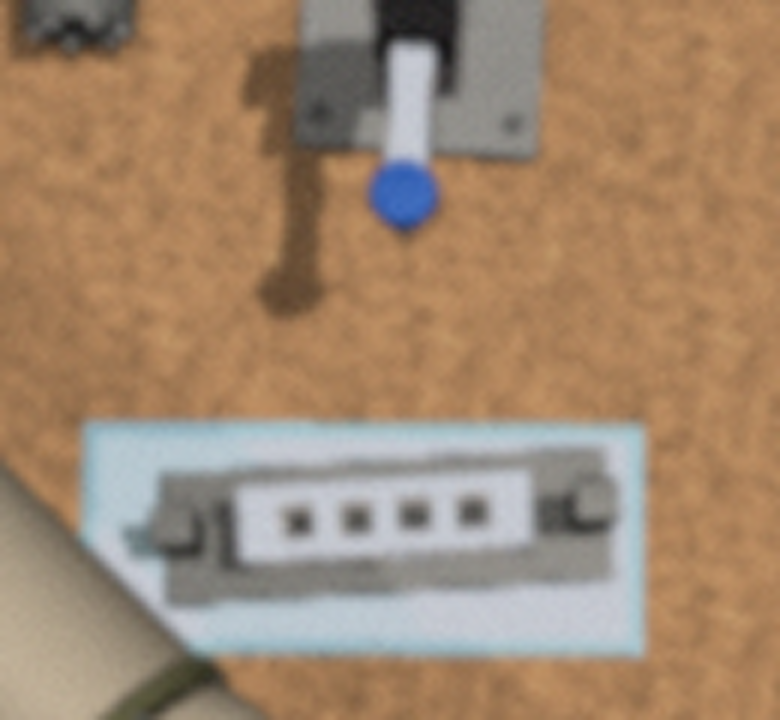

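View pics/s3.png

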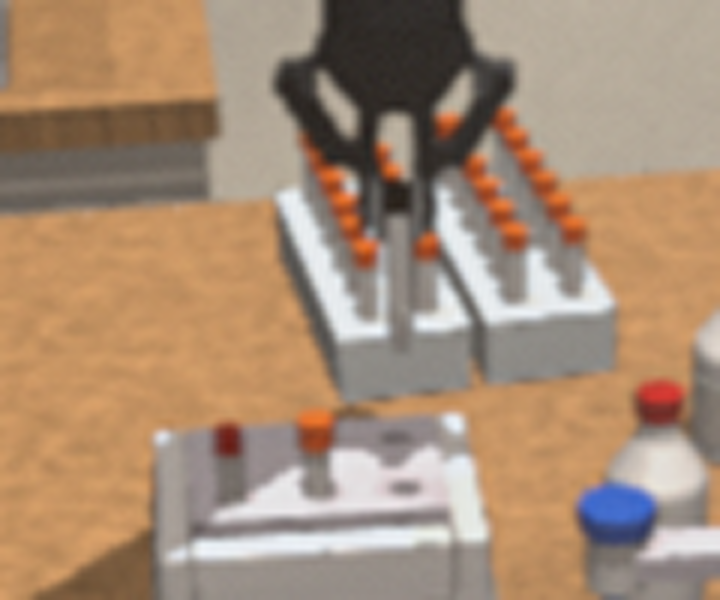

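The rack is clear in view, with wells at zoomed (299,521) to (473,511), and the black tube hangs upright in the gripper. I now fit the rack pose.

```bash
cat >> h.py <<'E'
def rack(a,roi=(255,120,385,240),mn=200,mx=900):
    k0=2
    s=cv2.resize(np.ascontiguousarray(a),None,fx=4,fy=4,interpolation=cv2.INTER_LINEAR)
    g=s.min(axis=2)
    u0,v0,u1,v1=roi;m=np.zeros(g.shape,np.uint8);m[v0*4:v1*4,u0*4:u1*4]=(g[v0*4:v1*4,u0*4:u1*4]>165)*255
    n,l,stt,c=cv2.connectedComponentsWithStats(m)
    for i in range(1,n):
        A=stt[i,4]/16
        if A<150 or A>2500: continue
        cs,_=cv2.findContours((l==i).astype(np.uint8),cv2.RETR_EXTERNAL,cv2.CHAIN_APPROX_NONE)
        q=max(cs,key=cv2.contourArea)[:,0,:]
        W=np.array([ray("top",(x+.5)/4-.5,(y+.5)/4-.5,.07)[:2] for x,y in q],np.float32)
        print("comp A",A,"rect",np.round(cv2.minAreaRect(W)[0],4),np.round(cv2.minAreaRect(W)[1],4),round(cv2.minAreaRect(W)[2],2))
E
python3 - <<'E'
from h import *
a=cv2.imread("pics/top3.png")[:,:,::-1]
rack(a)
r,m=blobs(a,(0,0,0),(180,255,125),(300,200,337,210),3);print("holes",[(x[0],x[1][4],ray("top",*x[0],0.07).round(4)) for x in r])
E
```

```text
comp A 1365.5625 rect [ 0.4536 -0.0408] [0.3203 0.1324] 89.3
comp A 490.25 rect [ 0.4656 -0.0531] [0.0461 0.1698] 3.22
holes [(array([304.38, 206.62]), 13, array([ 0.4622, -0.0024,  0.07  ])), (array([314., 206.]), 9, array([ 0.4643, -0.0358,  0.07  ])), (array([323.5, 205.5]), 12, array([ 0.4659, -0.0688,  0.07  ])), (array([333.5, 205. ]), 12, array([ 0.4676, -0.1035,  0.07  ]))]
```

Run:
```python
from h import *
print(proj("side",(.5542,.27,.26)), proj("side",(.5542,.27,.165)))
plan(.468,-.1037,.25,1.626)
```

```text
[315.66621875 111.48908992] [316.27030814 137.56744318]
t 6.3 p [0.5543 0.27   0.2516] q [ 7.642e-01  6.449e-01 -1.000e-04 -1.000e-04] f [ 0.1  0.3 -0.3] g 0.181
shift [-0.3828 -0.0222  0.0017] twist -0.2241 yaw now 1.4019 tilt [-2.e-04 -0.e+00 -1.e+00] q7 -0.96
```

Request:
{"api": "jog_arm", "payload": {
  "steps": [0.005, -0.02, -0.001, 0, -0.03, 0.005, -0.06, -0.003, 0, -0.06, 0.005, -0.1, -0.006, 0, -0.09, 0.005, -0.145, -0.009, 0, -0.12, 0.005, -0.19, -0.012, 0, -0.15, 0.005, -0.235, -0.014, 0, -0.18, 0.005, -0.28, -0.017, 0, -0.21, 0.005, -0.325, -0.02, 0, -0.224, 0.005, -0.36, -0.022, 0, -0.224, 0.005, -0.383, -0.022, 0, -0.224]
}}

```text
clock: 7.3
position: [0.4664, -0.1066, 0.2518]
ee_rot: [0.691, 0.723, -0.0, 0.001]
ft_force: [0.9, 0.1, 0.0]
grip_width: 0.18
```

Request:
{"api": "jog_arm", "payload": {
  "steps": [0.005, 0, 0, 0, 0, 0.005, 0, 0, 0.02, 0, 0.005, 0, 0, 0.04, 0, 0.005, 0, 0, 0.06, 0, 0.005, 0, 0, 0.06, 0, 0.005, 0, 0, 0.06, 0, 0.005, 0, 0, 0.06, 0, 0.005, 0, 0, 0.06, 0, 0.005, 0, 0, 0.06, 0, 0.005, 0, 0, 0.06, 0]
}}

```text
clock: 8.3
position: [0.4676, -0.1036, 0.1917]
ee_rot: [0.688, 0.725, 0.0, 0.0]
ft_force: [-0.9, -0.0, -0.2]
grip_width: 0.178
```

Run:
```python
from h import *
plan(.468,-.1037,.10,1.626)
a,_=manip.camera("top");b,_=manip.camera("side")
cv2.imwrite("pics/top4.png",a[:,:,::-1]);cv2.imwrite("pics/side4.png",b[:,:,::-1])
crop(b,250,130,370,290,5,"pics/s4.png")
```

```text
t 8.3 p [ 0.4676 -0.1036  0.1917] q [6.883e-01 7.255e-01 0.000e+00 3.000e-04] f [-0.9 -0.  -0.2] g 0.178
shift [-0.0001  0.0004  0.0917] twist -0.0026 yaw now 1.6234 tilt [ 5.e-04 -4.e-04 -1.e+00] q7 0.09
```

View pics/s4.png

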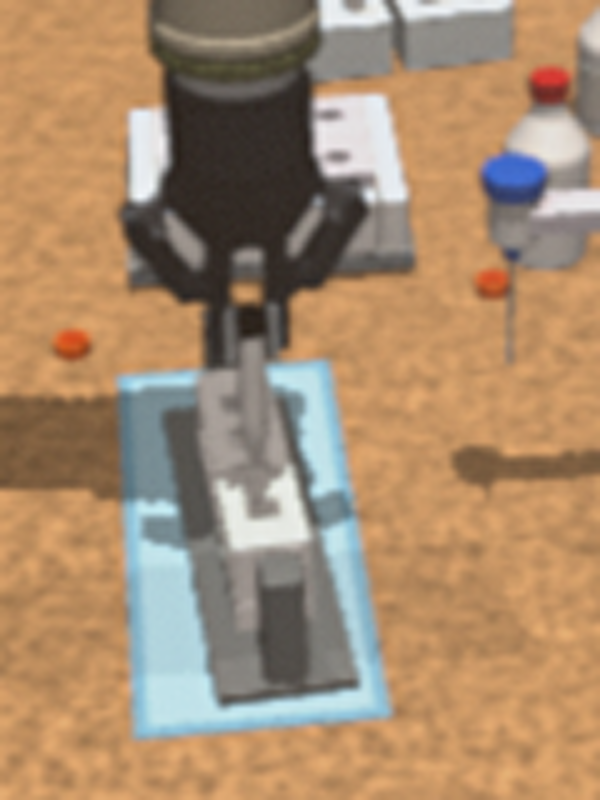

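View pics/top4.png

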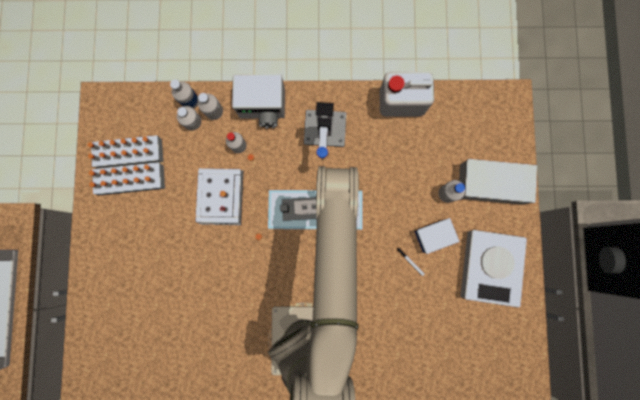

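The tube hangs above the far-right well area of the rack, with its tip at about picture (258,470). I lower it into the -51 mm well.

Request:
{"api": "jog_arm", "payload": {
  "steps": [0.005, 0, 0, 0.02, 0, 0.005, 0, 0, 0.035, 0, 0.005, 0, 0, 0.043, 0, 0.005, 0, 0, 0.051, 0, 0.005, 0, 0, 0.059, 0, 0.005, 0, 0, 0.067, 0, 0.005, 0, 0, 0.075, 0, 0.005, 0, 0, 0.083, 0, 0.005, 0, 0, 0.091, 0, 0.005, 0, 0, 0.092, 0]
}}

```text
clock: 9.4
position: [0.4668, -0.1035, 0.0982]
ee_rot: [0.688, 0.726, -0.0, -0.001]
ft_force: [0.9, 0.2, -0.7]
grip_width: 0.178
```

Request:
{"api": "jog_arm", "payload": {
  "steps": [0.02, 0, 0, 0, 0, 0.03, 0, 0, 0, 0, 0.04, 0, 0, 0, 0, 0.05, 0, 0, 0, 0, 0.05, 0, 0, 0, 0, 0.05, 0, 0, -0.01, 0, 0.05, 0, 0, -0.03, 0, 0.05, 0, 0, -0.06, 0, 0.05, 0, 0, -0.1, 0, 0.05, 0, 0, -0.14, 0]
}}

```text
clock: 10.4
position: [0.4671, -0.103, 0.2414]
ee_rot: [0.688, 0.726, 0.0, -0.0]
ft_force: [1.6, -1.1, 0.8]
grip_width: 0.587
```

Run:
```python
from h import *
plan(.4535,.272,.24,0)
b,_=manip.camera("side")
crop(b,250,130,370,290,5,"pics/s5.png")
```

```text
t 10.4 p [ 0.4671 -0.103   0.2414] q [ 0.6878  0.7259  0.     -0.    ] f [ 1.6 -1.1  0.8] g 0.587
shift [0.3752 0.0066 0.0014] twist 1.6246 yaw now 1.6246 tilt [-0.e+00  1.e-04 -1.e+00] q7 0.13
```

View pics/s5.png

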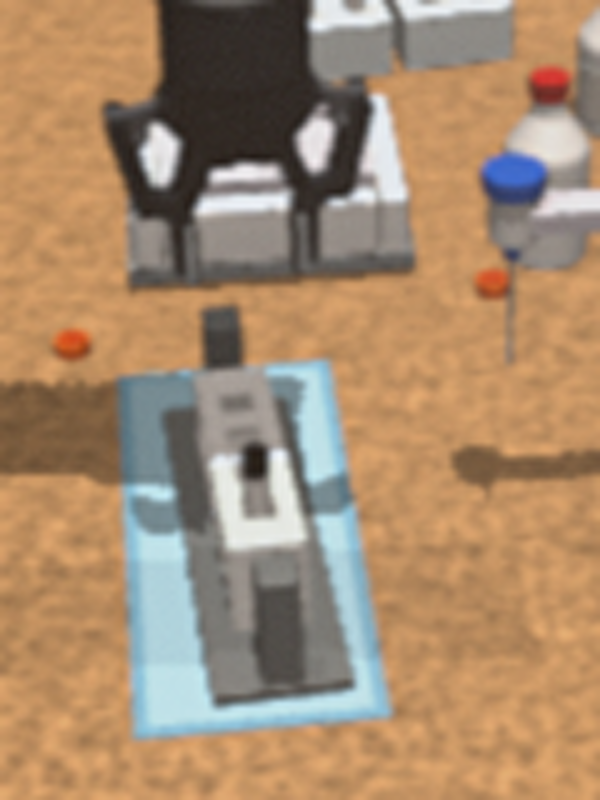

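The black tube stands in the last well (band at (256,460)). Next is the red tube.

Request:
{"api": "jog_arm", "payload": {
  "steps": [0.06, 0.02, 0.001, 0, 0.14, 0.06, 0.06, 0.001, 0, 0.28, 0.06, 0.1, 0.002, 0, 0.42, 0.06, 0.145, 0.003, 0, 0.56, 0.06, 0.19, 0.003, 0, 0.7, 0.06, 0.235, 0.004, 0, 0.84, 0.06, 0.28, 0.005, 0, 0.98, 0.06, 0.32, 0.006, 0, 1.12, 0.06, 0.355, 0.006, 0, 1.26, 0.06, 0.375, 0.006, 0, 1.4]
}}

```text
clock: 11.45
position: [0.4539, 0.2672, 0.2399]
ee_rot: [0.984, 0.18, 0.0, -0.0]
ft_force: [-0.2, -1.2, 0.1]
grip_width: 0.702
```

Request:
{"api": "jog_arm", "payload": {
  "steps": [0.06, 0, 0, 0, 0.1, 0.06, 0, 0, 0, 0.225, 0.06, 0, 0, 0, 0.225, 0.06, 0, 0, 0.02, 0.225, 0.06, 0, 0, 0.04, 0.225, 0.06, 0, 0, 0.05, 0.225, 0.06, 0, 0, 0.05, 0.225, 0.06, 0, 0, 0.05, 0.225, 0.06, 0, 0, 0.05, 0.225, 0.06, 0, 0, 0.05, 0.225]
}}

```text
clock: 12.45
position: [0.4545, 0.2658, 0.1902]
ee_rot: [0.997, 0.072, 0.001, -0.0]
ft_force: [0.0, -0.1, 0.4]
grip_width: 0.7
```

Run:
```python
from h import *
plan(.4535,.272,.107,0)
```

```text
t 12.45 p [0.4545 0.2658 0.1902] q [ 9.974e-01  7.160e-02  6.000e-04 -3.000e-04] f [ 0.  -0.1  0.4] g 0.7
shift [-0.0002 -0.0062  0.0833] twist 0.1433 yaw now 0.1433 tilt [ 1.2e-03  6.0e-04 -1.0e+00] q7 -2.26
```

Request:
{"api": "jog_arm", "payload": {
  "steps": [0.06, 0, -0.003, 0, -0.03, 0.06, 0, -0.006, 0.01, -0.05, 0.06, 0, -0.006, 0.02, -0.05, 0.06, 0, -0.006, 0.03, -0.05, 0.06, 0, -0.006, 0.03, -0.05, 0.06, 0, -0.006, 0.03, -0.05, 0.06, 0, -0.006, 0.03, -0.05, 0.06, 0, -0.006, 0.03, -0.05, 0.06, 0, -0.006, 0.03, -0.05, 0.06, 0, -0.006, 0.03, -0.05]
}}

```text
clock: 13.45
position: [0.4534, 0.2716, 0.1597]
ee_rot: [0.995, 0.096, 0.0, -0.0]
ft_force: [0.3, 0.3, -0.3]
grip_width: 0.708
```

Run:
```python
from h import *
plan(.4535,.272,.107,0.15)
b,_=manip.camera("side")
crop(b,250,90,370,190,6,"pics/s6.png")
```

```text
t 13.45 p [0.4534 0.2716 0.1597] q [ 9.953e-01  9.640e-02  2.000e-04 -1.000e-04] f [ 0.3  0.3 -0.3] g 0.708
shift [ 0.0002 -0.0004  0.0527] twist 0.0431 yaw now 0.1931 tilt [ 4.e-04  2.e-04 -1.e+00] q7 -2.26
```

View pics/s6.png

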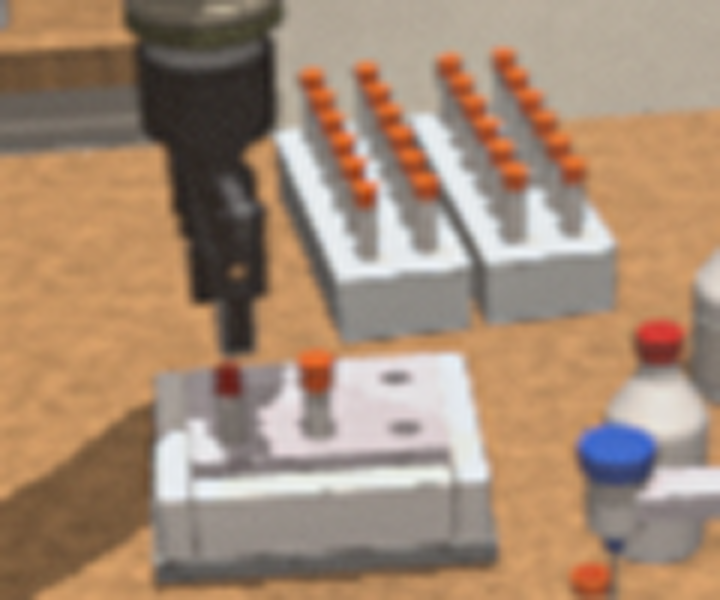

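The gripper is straight above the red tube (228,380) and clear of the orange cap. I descend and grip.

Request:
{"api": "jog_arm", "payload": {
  "steps": [0.06, 0, 0, 0.01, 0, 0.06, 0, 0, 0.025, 0, 0.06, 0, 0, 0.04, 0, 0.06, 0, 0, 0.053, 0, 0.06, 0, 0, 0.053, 0, 0.04, 0, 0, 0.053, 0, 0.02, 0, 0, 0.053, 0, 0.005, 0, 0, 0.053, 0, 0.005, 0, 0, 0.053, 0, 0.005, 0, 0, 0.053, 0]
}}

```text
clock: 14.5
position: [0.4536, 0.272, 0.107]
ee_rot: [0.995, 0.096, 0.001, -0.0]
ft_force: [0.4, 1.0, 3.7]
grip_width: 0.188
```

Request:
{"api": "jog_arm", "payload": {
  "steps": [0.005, 0, 0, 0, 0, 0.005, 0, 0, 0, 0, 0.005, 0, 0, 0, 0, 0.005, 0, 0, -0.01, 0, 0.005, 0, 0, -0.025, 0, 0.005, 0, 0, -0.045, 0, 0.005, 0, 0, -0.07, 0, 0.005, 0, 0, -0.1, 0, 0.005, 0, 0, -0.13, 0, 0.005, 0, 0, -0.145, 0]
}}

```text
clock: 15.5
position: [0.4536, 0.2719, 0.2547]
ee_rot: [0.995, 0.096, 0.001, -0.0]
ft_force: [0.7, 0.6, -1.2]
grip_width: 0.181
```

Run:
```python
from h import *
a,_=manip.camera("top")
rack(a);cv2.imwrite("pics/top7.png",a[:,:,::-1])
crop(a,255,120,385,240,6,"pics/t7.png")
plan(.4664,-.0701,.25,1.626)
```

```text
comp A 1494.375 rect [ 0.4532 -0.0393] [0.3233 0.1326] 89.21
comp A 468.5625 rect [ 0.4643 -0.0527] [0.0449 0.1688] 2.95
t 15.55 p [0.454  0.2722 0.2558] q [ 9.953e-01  9.640e-02  2.200e-03 -4.000e-04] f [0.8 0.7 2.2] g 0.186
shift [-0.0536  0.3384  0.0054] twist -1.433 yaw now 0.193 tilt [ 0.0042  0.0012 -1.    ] q7 -2.18
```

View pics/t7.png

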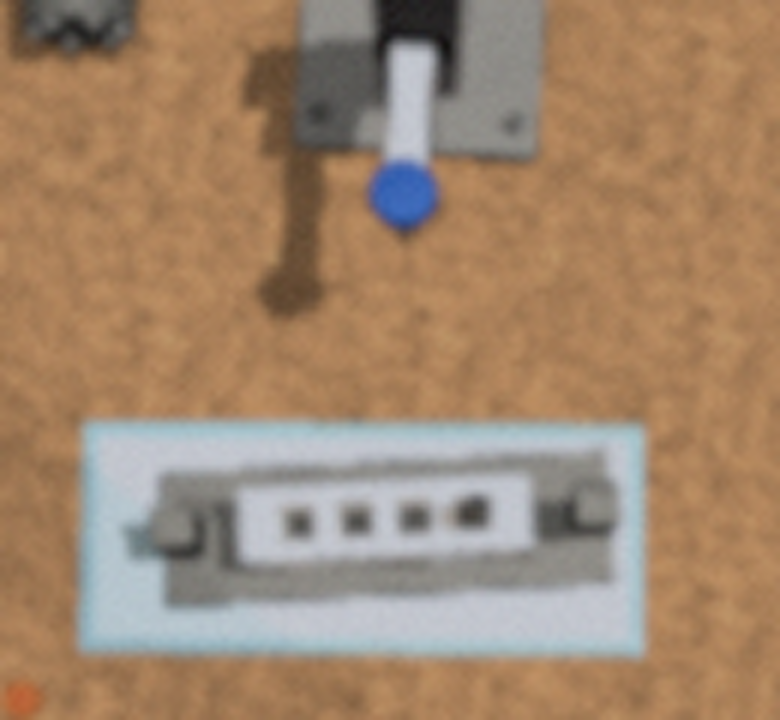

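The rack is unmoved, and the black tube mouth shows at (472,512). I carry the red tube to the adjacent -17 mm well.

Request:
{"api": "jog_arm", "payload": {
  "steps": [0.005, -0.003, 0.02, 0, -0.14, 0.005, -0.01, 0.06, 0, -0.28, 0.005, -0.016, 0.1, 0, -0.42, 0.005, -0.023, 0.145, 0, -0.56, 0.005, -0.03, 0.19, 0, -0.7, 0.005, -0.037, 0.235, 0, -0.84, 0.005, -0.044, 0.275, 0, -0.98, 0.005, -0.049, 0.31, 0, -1.12, 0.005, -0.053, 0.33, 0, -1.26, 0.005, -0.054, 0.338, 0, -1.4]
}}

```text
clock: 16.55
position: [0.4639, -0.0757, 0.2505]
ee_rot: [0.744, 0.668, -0.001, -0.0]
ft_force: [-0.1, 1.1, 0.4]
grip_width: 0.186
```

Request:
{"api": "jog_arm", "payload": {
  "steps": [0.005, 0, 0, 0, -0.033, 0.005, 0, 0, 0.02, -0.033, 0.005, 0, 0, 0.04, -0.033, 0.005, 0, 0, 0.06, -0.033, 0.005, 0, 0, 0.06, -0.033, 0.005, 0, 0, 0.06, -0.033, 0.005, 0, 0, 0.06, -0.033, 0.005, 0, 0, 0.06, -0.033, 0.005, 0, 0, 0.06, -0.033, 0.005, 0, 0, 0.06, -0.033]
}}

```text
clock: 17.55
position: [0.4653, -0.0706, 0.1918]
ee_rot: [0.732, 0.681, 0.0, 0.0]
ft_force: [0.5, 0.3, -0.3]
grip_width: 0.185
```

Run:
```python
from h import *
o=plan(.4662,-.0697,.099,1.626)
b,_=manip.camera("side")
cv2.imwrite("pics/side8.png",b[:,:,::-1])
crop(b,250,130,370,290,5,"pics/s8.png")
p=manip.get_obs()["position"]
for z in(.008,-.087):print((proj("side",p+[0,0,z])-[250,130])*5)
```

```text
t 17.55 p [ 0.4653 -0.0706  0.1918] q [7.324e-01 6.808e-01 1.000e-04 3.000e-04] f [ 0.5  0.3 -0.3] g 0.185
shift [0.001  0.0008 0.0928] twist -0.1282 yaw now 1.4978 tilt [ 5.e-04 -2.e-04 -1.e+00] q7 -0.1
[237.27393647 280.22963722]
[244.53396967 420.47621937]
```

View pics/s8.png

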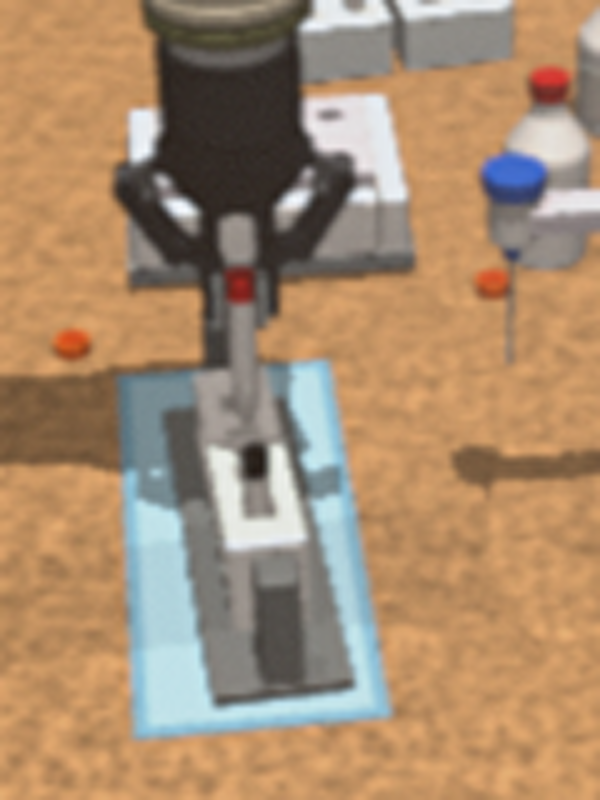

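The red tube hangs beside the standing black one, 34 mm away. I straighten it and lower it.

Request:
{"api": "jog_arm", "payload": {
  "steps": [0.005, 0.001, 0.0005, 0.02, -0.065, 0.005, 0.001, 0.0005, 0.035, -0.128, 0.005, 0.001, 0.0005, 0.043, -0.128, 0.005, 0.001, 0.0005, 0.051, -0.128, 0.005, 0.001, 0.0005, 0.059, -0.128, 0.005, 0.001, 0.0005, 0.067, -0.128, 0.005, 0.001, 0.0005, 0.075, -0.128, 0.005, 0.001, 0.0005, 0.083, -0.128, 0.005, 0.001, 0.0005, 0.091, -0.128, 0.005, 0.001, 0.0005, 0.093, -0.128]
}}

```text
clock: 18.6
position: [0.4657, -0.0696, 0.0977]
ee_rot: [0.687, 0.726, 0.0, -0.0]
ft_force: [0.3, -1.7, 1.4]
grip_width: 0.188
```

Request:
{"api": "jog_arm", "payload": {
  "steps": [0.005, 0, 0, 0, 0, 0.02, 0, 0, 0, 0, 0.03, 0, 0, 0, 0, 0.04, 0, 0, 0, 0, 0.05, 0, 0, 0, 0, 0.05, 0, 0, -0.01, 0, 0.05, 0, 0, -0.03, 0, 0.05, 0, 0, -0.06, 0, 0.05, 0, 0, -0.1, 0, 0.05, 0, 0, -0.11, 0]
}}

```text
clock: 19.6
position: [0.4675, -0.0692, 0.2127]
ee_rot: [0.687, 0.727, 0.001, 0.002]
ft_force: [-0.0, 0.5, 0.3]
grip_width: 0.584
```

Request:
{"api": "jog_arm", "payload": {
  "steps": [0.05, 0.02, 0, 0, 0, 0.05, 0.06, 0, 0, 0, 0.05, 0.1, 0, 0, 0, 0.05, 0.14, 0, 0, 0, 0.05, 0.18, 0, 0, 0, 0.05, 0.21, 0, 0, 0, 0.05, 0.21, 0, 0, 0, 0.05, 0.21, 0, 0, 0, 0.05, 0.21, 0, 0, 0, 0.05, 0.21, 0, 0, 0]
}}

```text
clock: 20.6
position: [0.4544, 0.1389, 0.2084]
ee_rot: [0.688, 0.726, -0.0, 0.0]
ft_force: [-0.2, 0.4, 0.1]
grip_width: 0.584
```

Run:
```python
from h import *
st()
a,_=manip.camera("top");b,_=manip.camera("side")
rack(a);cv2.imwrite("pics/top9.png",a[:,:,::-1]);cv2.imwrite("pics/side9.png",b[:,:,::-1])
crop(a,255,120,385,240,6,"pics/t9.png");crop(b,250,130,370,290,5,"pics/s9.png")
```

```text
t 20.6 p [0.4544 0.1389 0.2084] q [ 6.881e-01  7.256e-01 -1.000e-04  1.000e-04] f [-0.2  0.4  0.1] g 0.584
comp A 1454.5 rect [ 0.4532 -0.0427] [0.3165 0.1326] 89.2
comp A 458.875 rect [ 0.4646 -0.0534] [0.0455 0.169 ] 2.85
```

View pics/t9.png

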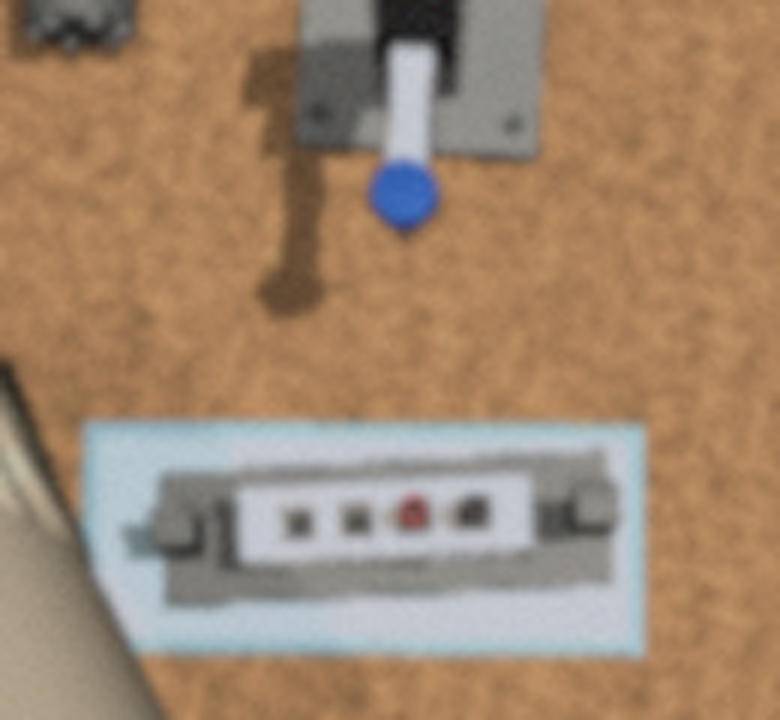

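View pics/s9.png

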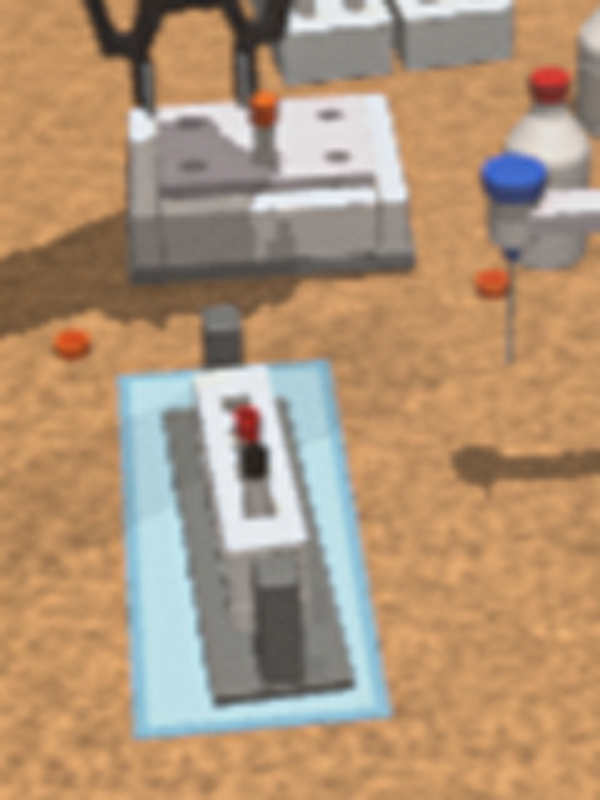

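Red (415,512) and black (472,512) both stand in the rack. Next I find the left grip point.

Run:
```python
from h import *
print(ray("top",285,207.8,.085))
a=cv2.imread("pics/top9.png")[:,:,::-1];b=cv2.imread("pics/side9.png")[:,:,::-1]
r,_=blobs(a,(0,0,0),(180,255,255),(277,198,296,216));
# needle in side view
crop(b,335,170,365,210,15,"pics/nd.png")
K,T=cal("side");print("cam side",-T[:3,:3].T@T[:3,3]);K,T=cal("top");print("cam top",-T[:3,:3].T@T[:3,3])
plan(.4585,.0688,.13,1.624)
```

```text
[0.45682322 0.06353759 0.085     ]
cam side [ 0.41149542 -1.13628194  0.89870451]
cam top [ 0.31437998 -0.0759315   1.56696886]
t 20.7 p [0.4543 0.1392 0.2084] q [ 6.879e-01  7.258e-01 -1.000e-04  1.000e-04] f [-0.2  0.4  0.6] g 0.588
shift [-0.0705  0.0004  0.0785] twist 0.0003 yaw now 1.6243 tilt [ 1.e-04 -2.e-04 -1.e+00] q7 -0.45
```

View pics/nd.png

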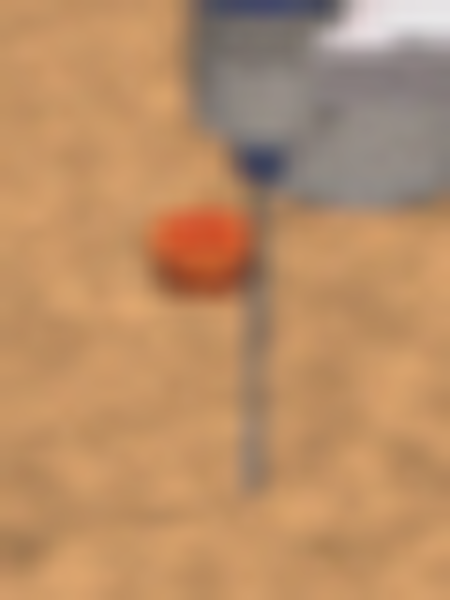

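Request:
{"api": "jog_arm", "payload": {
  "steps": [0.06, -0.02, 0, 0.01, 0, 0.06, -0.045, 0, 0.03, 0, 0.06, -0.072, 0, 0.05, 0, 0.06, -0.072, 0, 0.07, 0, 0.06, -0.072, 0, 0.09, 0, 0.06, -0.072, 0, 0.11, 0, 0.06, -0.072, 0, 0.13, 0, 0.06, -0.072, 0, 0.142, 0, 0.06, -0.072, 0, 0.142, 0, 0.06, -0.072, 0, 0.142, 0]
}}

```text
clock: 21.7
position: [0.4584, 0.0684, 0.067]
ee_rot: [0.687, 0.726, 0.0, -0.0]
ft_force: [0.6, -0.2, -0.1]
grip_width: 0.704
```

Run:
```python
from h import *
plan(.4585,.067,.066,1.624)
b,_=manip.camera("side")
crop(b,250,130,370,290,5,"pics/s10.png")
```

```text
t 21.7 p [0.4584 0.0684 0.067 ] q [ 6.874e-01  7.263e-01  3.000e-04 -0.000e+00] f [ 0.6 -0.2 -0.1] g 0.704
shift [-0.0014  0.      0.001 ] twist 0.0019 yaw now 1.6259 tilt [ 3.e-04  4.e-04 -1.e+00] q7 -0.48
```

View pics/s10.png

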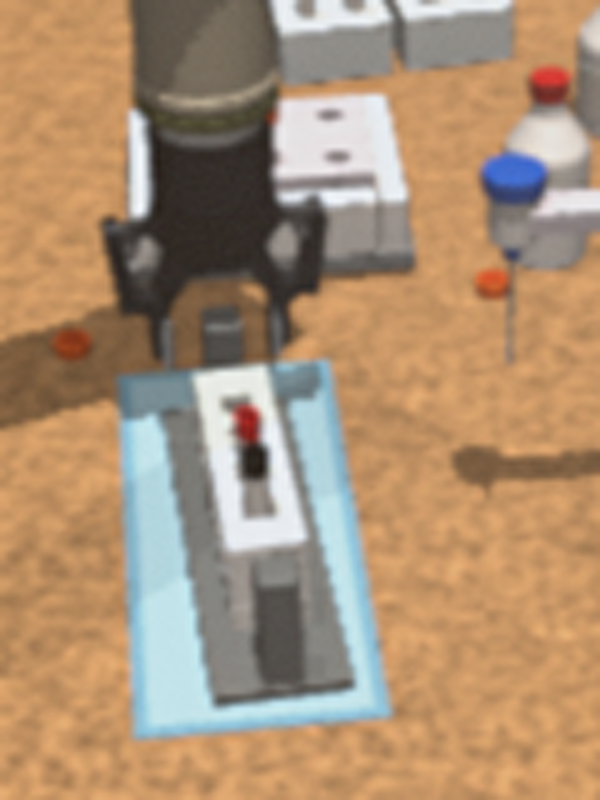

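The open jaws straddle the left end grip (222,335). I close and slide towards the needle.

Request:
{"api": "jog_arm", "payload": {
  "grip_force": 40,
  "steps": [0.04, 0, 0, 0, 0, 0.03, 0, 0, 0, 0, 0.02, 0, 0, 0, 0, 0.01, 0, 0, 0, 0, 0.01, 0, 0, 0, 0, 0.01, 0, 0, 0, 0, 0.01, 0, 0, 0, 0, 0.01, 0.001, 0.003, 0, 0, 0.01, 0.002, 0.007, 0, 0, 0.01, 0.003, 0.012, 0, 0]
}}

```text
clock: 22.75
position: [0.4698, 0.0714, 0.0671]
ee_rot: [0.688, 0.726, -0.001, 0.0]
ft_force: [-6.8, -2.7, 14.1]
grip_width: 0.275
```

Request:
{"api": "jog_arm", "payload": {
  "steps": [0.01, 0.003, 0.015, 0, 0, 0.01, 0.006, 0.03, 0, 0, 0.01, 0.01, 0.045, 0, 0, 0.01, 0.013, 0.06, 0, 0, 0.01, 0.016, 0.075, 0, 0, 0.01, 0.019, 0.09, 0, 0, 0.01, 0.022, 0.105, 0, 0, 0.01, 0.025, 0.118, 0, 0, 0.01, 0.027, 0.128, 0, 0, 0.01, 0.028, 0.134, 0, 0]
}}

```text
clock: 23.75
position: [0.6026, 0.1074, 0.0671]
ee_rot: [0.688, 0.726, -0.0, -0.0]
ft_force: [-5.5, -2.0, 9.9]
grip_width: 0.275
```

```bash
cat >> h.py <<'E'
def look(tag):
    a,_=manip.camera("top");b,_=manip.camera("side")
    cv2.imwrite(f"pics/top{tag}.png",a[:,:,::-1]);cv2.imwrite(f"pics/side{tag}.png",b[:,:,::-1])
    crop(a,285,125,365,195,9,f"pics/t{tag}.png");crop(b,305,145,395,245,6,f"pics/s{tag}.png")
    return a,b
E
python3 - <<'E'
from h import *
st();look(11)
E
```

```text
t 23.75 p [0.6026 0.1074 0.0671] q [ 6.876e-01  7.261e-01 -2.000e-04 -1.000e-04] f [-5.5 -2.   9.9] g 0.275
```

View pics/t11.png

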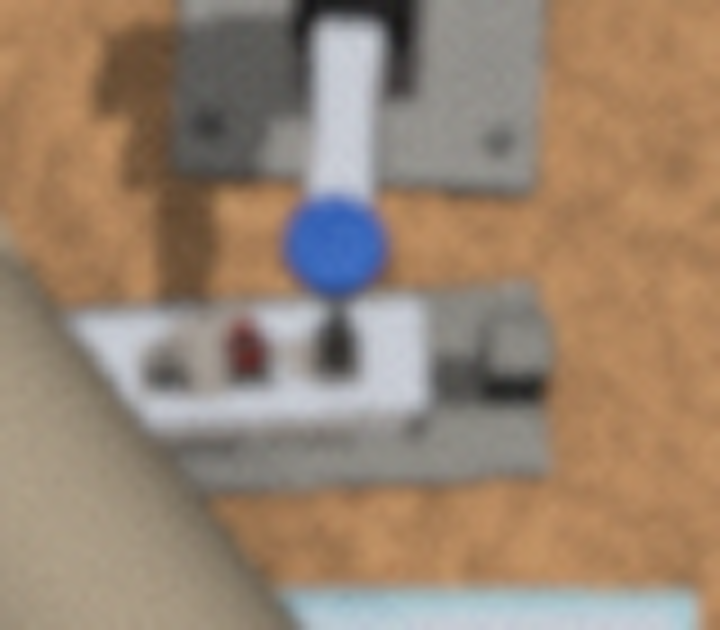

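View pics/s11.png

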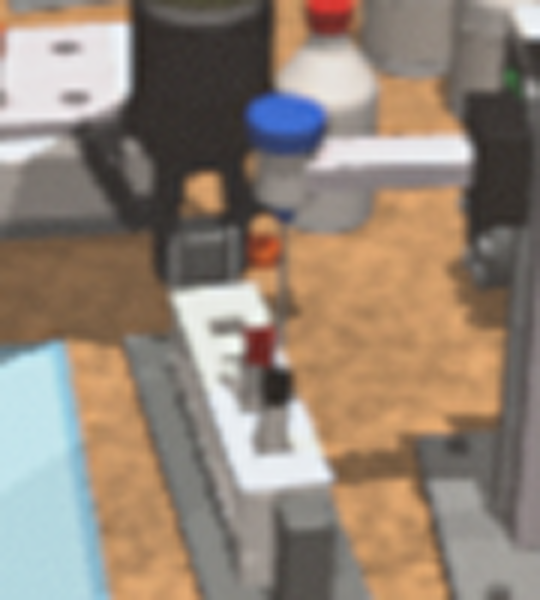

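```bash
cat >> h.py <<'E'
def mouth(a,b,lo,hi,zb,ra=(285,150,365,195),rb=(305,190,395,245)):
    """dark/red band: side u -> x, top u -> y at the band's mid height zb"""
    A=[x for x in blobs(a,lo,hi,ra,3)[0]];B=[x for x in blobs(b,lo,hi,rb,5)[0]]
    for x in A: print("top",x[0],x[1],ray("top",*x[0],zb).round(4))
    for x in B: print("side",x[0],x[1],ray("side",*x[0],zb).round(4))
E
python3 - <<'E'
from h import *
a=cv2.imread("pics/top11.png")[:,:,::-1];b=cv2.imread("pics/side11.png")[:,:,::-1]
mouth(a,b,(0,0,0),(180,255,60),.105)
print("red");mouth(a,b,(165,100,40),(180,255,255),.105);mouth(a,b,(0,150,40),(4,255,255),.105)
hs=cv2.cvtColor(np.ascontiguousarray(a),cv2.COLOR_RGB2HSV)
print(hs[158:170,318:328,2])
hs=cv2.cvtColor(np.ascontiguousarray(b),cv2.COLOR_RGB2HSV)
print(hs[196:216,344:358,2])
for z in(.128,.11,.105):print(proj("top",(.6155,-.0645,z)),proj("side",(.6155,-.0645,z)))
E
```

```text
top [322. 163.] [322, 162, 1, 3, 3] [ 0.6089 -0.0641  0.105 ]
top [341.5 167.5] [339, 167, 6, 2, 12] [ 0.593  -0.1309  0.105 ]
side [350.41 208.88] [349, 207, 4, 5, 17] [ 0.6134 -0.0666  0.105 ]
red
side [348.08 202.31] [347, 200, 3, 5, 13] [ 0.6122 -0.0337  0.105 ]
[[157 147 137 118 108 120 142 162 162 168]
 [190 183 164 129 105 131 175 192 196 198]
 [204 194 164 118  89 119 171 200 207 211]
 [198 177 133  89  68  97 151 191 208 212]
 [176 151 106  72  57  76 127 181 204 210]
 [163 139  98  63  52  67 120 173 205 208]
 [159 135 100  61  53  68 116 172 204 210]
 [161 136  99  75  63  79 117 173 203 209]
 [168 150 122 106  98 107 133 179 204 212]
 [189 173 156 144 143 150 167 189 208 211]
 [207 200 192 187 188 194 195 206 208 211]
 [209 209 207 203 201 201 204 204 201 205]]
[[232 234 236 237 231 175 122 106 100 105 127 161 174 175]
 [202 216 234 242 240 196 141 110 105 117 132 162 175 173]
 [148 176 217 236 233 198 147 118 128 160 174 176 174 176]
 [125 140 169 179 173 165 141 125 151 179 183 173 171 177]
 [159 143 130 121 119 128 140 136 152 177 181 173 176 185]
 [222 177 130 114 109
[... 330 characters left out ...]
5]
 [182 143 121 116  88  58  46  50  61 102 161 182 176 173]
 [164 140 123 117  85  52  45  43  45  90 157 184 185 186]
 [159 135 119 117  84  54  48  44  47  91 157 187 194 191]
 [156 126 119 122  90  55  44  44  50  96 158 193 200 191]
 [172 131 127 135 101  61  45  45  62 119 176 197 196 184]
 [200 149 139 143 113  83  78  78 105 180 218 211 191 181]
 [217 170 160 156 131 120 133 136 145 201 237 222 197 181]
 [235 227 228 203 155 141 149 152 155 206 239 236 211 189]
 [241 240 241 204 152 143 151 146 157 220 242 243 223 203]]
[322.05173575 159.72352021] [351.17430627 201.82425947]
[322.09567043 160.80605339] [351.04121153 206.96696199]
[322.10768694 161.1021353 ] [351.0045966 208.3817415]
```

Black is nearly under the needle: the band's u is 350.5 in the side view against 351.1 for the needle, and 322.0 against 322.1 in the top view, so it is about 2 mm short in x. I nudge it.

Request:
{"api": "jog_arm", "payload": {
  "steps": [0.01, 0, 0.001, 0, 0, 0.01, 0.0005, 0.002, 0, 0, 0.01, 0.0005, 0.002, 0, 0, 0.01, 0.0005, 0.002, 0, 0, 0.01, 0.0005, 0.002, 0, 0, 0.01, 0.0005, 0.002, 0, 0, 0.01, 0.0005, 0.002, 0, 0, 0.01, 0.0005, 0.002, 0, 0, 0.01, 0.0005, 0.002, 0, 0, 0.01, 0.0005, 0.002, 0, 0]
}}

```text
clock: 24.85
position: [0.6039, 0.1077, 0.0671]
ee_rot: [0.688, 0.726, -0.0, -0.0]
ft_force: [-5.5, -0.9, 8.8]
grip_width: 0.278
```

Run:
```python
from h import *
st();a,b=look(12)
mouth(a,b,(0,0,0),(180,255,75),.105)
hs=cv2.cvtColor(np.ascontiguousarray(a),cv2.COLOR_RGB2HSV)
print(hs[157:170,317:328,2])
hs=cv2.cvtColor(np.ascontiguousarray(b),cv2.COLOR_RGB2HSV)
print(hs[196:216,344:358,2])
```

```text
t 24.85 p [0.6039 0.1077 0.0671] q [ 6.876e-01  7.261e-01 -2.000e-04 -0.000e+00] f [-5.5 -0.9  8.8] g 0.278
top [321.8 163.5] [321, 162, 3, 4, 10] [ 0.6071 -0.0634  0.105 ]
top [340.58 167.08] [337, 165, 8, 5, 26] [ 0.5945 -0.1277  0.105 ]
side [387.5 191.2] [386, 190, 4, 3, 10] [0.7391 0.0067 0.105 ]
side [349.48 208.86] [348, 206, 4, 6, 21] [ 0.6108 -0.0662  0.105 ]
side [351.82 239.  ] [351, 234, 2, 11, 11] [ 0.5941 -0.1993  0.105 ]
[[160 140 127 132 131 131 131 137 136 138 144]
 [171 168 162 150 131 115 133 158 172 178 182]
 [199 199 192 174 147 128 153 186 203 203 206]
 [209 206 197 168 130 120 146 184 203 210 211]
 [212 208 185 143 100  79 109 157 196 211 213]
 [203 197 170 122  74  60  76 128 183 204 212]
 [182 173 149 104  66  52  66 120 179 204 216]
 [172 161 136  97  57  50  66 122 176 205 211]
 [173 158 132  98  68  61  81 124 173 201 213]
 [182 168 148 124 109 109 117 147 182 203 210]
 [194 186 177 170 166 166 170 177 194 209 210]
 [209 210 201 200 201 202 201 203 207 210 210]
 [204 204 201 204 202 204 205 204 203 202 202]]
[[232 233 235 237 230 174 124 108 102 101 117 15
[... 432 characters left out ...]
5 104 106 106 120 179 224 219 203 203 202 195 190]
 [161 120 106 108 101 110 154 214 215 202 192 185 180 179]
 [174 127 112 100  77  70  93 137 169 183 181 175 167 165]
 [167 134 115  90  60  49  48  65 110 160 184 183 178 175]
 [148 131 114  86  55  47  43  48  84 152 179 183 186 185]
 [143 123 115  84  54  48  47  47  84 148 178 187 192 190]
 [149 124 115  85  54  43  44  45  83 144 176 194 197 192]
 [174 131 120  92  56  44  41  49  97 158 188 197 196 182]
 [202 150 132 112  87  79  76  86 147 218 235 216 195 180]
 [227 188 162 138 125 131 139 140 177 236 244 223 197 181]
 [240 237 222 165 137 147 152 153 180 232 243 235 209 188]
 [242 242 214 152 133 143 152 151 177 232 243 242 224 203]]
```

View pics/s12.png

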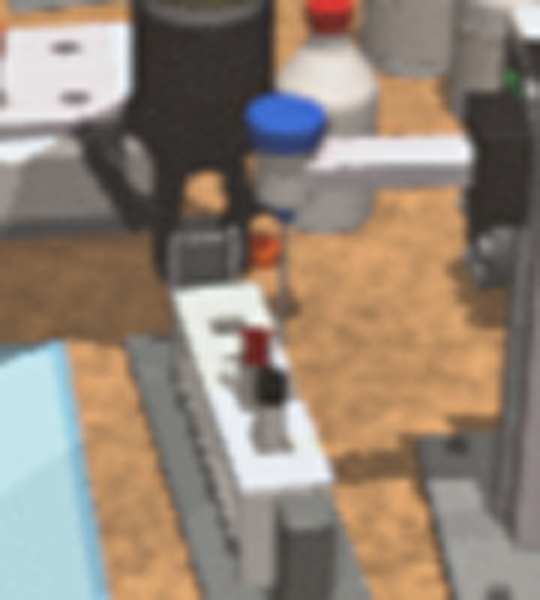

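The tube rocked in its well as the rack moved, so the mouth is now about 4 mm short in x. I nudge it slowly.

Request:
{"api": "jog_arm", "payload": {
  "steps": [0.01, 0, 0.0005, 0, 0, 0.01, 0, 0.001, 0, 0, 0.01, 0, 0.0015, 0, 0, 0.01, 0, 0.002, 0, 0, 0.01, 0, 0.0025, 0, 0, 0.01, 0, 0.003, 0, 0, 0.01, 0, 0.0035, 0, 0, 0.01, 0, 0.004, 0, 0, 0.01, 0, 0.004, 0, 0, 0.01, 0, 0.004, 0, 0]
}}

```text
clock: 25.95
position: [0.6078, 0.1082, 0.0671]
ee_rot: [0.688, 0.726, -0.0, -0.0]
ft_force: [-5.2, -1.3, 8.0]
grip_width: 0.276
```

```bash
cat >> h.py <<'E'
def mm(a,b,lo,hi,z=.105,ra=(312,155,332,172),rb=(335,196,365,218)):
    """mouth minus needle, mm (x from side u, y from top u)"""
    from numpy import array
    nb=np.array([.6157,-.0645,z])
    for nm,im,r in(("top",a,ra),("side",b,rb)):
        for c,s in blobs(im,lo,hi,r,4)[0]:
            n=proj(nm,nb);q=ray(nm,*c,z);print(nm,c,s[4],"needle px",n.round(1),"d(mm)",((q-nb)*1e3).round(1)[:2])
E
python3 - <<'E'
from h import *
st();a,b=look(13)
mm(a,b,(0,0,0),(180,255,75))
hs=cv2.cvtColor(np.ascontiguousarray(a),cv2.COLOR_RGB2HSV)
print(hs[157:170,317:328,2])
hs=cv2.cvtColor(np.ascontiguousarray(b),cv2.COLOR_RGB2HSV)
print(hs[196:216,344:358,2])
E
```

```text
t 25.95 p [0.6078 0.1082 0.0671] q [ 6.875e-01  7.262e-01 -2.000e-04 -2.000e-04] f [-5.2 -1.3  8. ] g 0.276
top [321.82 162.27] 11 needle px [322.1 161. ] d(mm) [-4.3  1. ]
side [350.59 208.82] 22 needle px [351.1 208.4] d(mm) [-1.7 -1.9]
[[168 158 149 139 136 130 133 139 161 173 178]
 [196 190 175 147 116 103 122 156 183 203 204]
 [207 209 191 156 112  89 122 169 200 210 210]
 [211 204 178 134  87  74 105 157 191 208 214]
 [204 193 156 104  63  54  79 131 180 206 211]
 [192 171 133  87  58  49  67 123 178 206 213]
 [177 159 134  82  54  49  71 123 181 208 210]
 [174 158 132  93  70  64  86 126 179 208 211]
 [179 168 147 125 109 114 119 149 187 206 213]
 [196 187 175 171 167 167 171 182 198 209 212]
 [208 204 203 199 201 202 201 206 208 210 211]
 [206 205 205 202 204 205 203 202 202 200 203]
 [187 184 183 184 184 179 179 178 174 172 174]]
[[233 232 229 233 237 236 195 138 107 103 104 124 161 173]
 [195 189 193 226 239 239 210 149 107 105 126 154 171 176]
 [146 144 161 203 230 237 219 166 126 132 159 173 176 174]
 [129 130 137 149 160 167 169 148 149 168 177 173 173 178]
 [176 175 145
[... 231 characters left out ...]
7 128 104 107 108 112 159 220 225 213 203 195 190]
 [210 187 138 111 109 103 101 137 197 215 208 191 179 177]
 [221 216 161 120 100  81  68  81 118 155 180 178 169 167]
 [179 186 147 116  93  69  49  45  51  90 146 171 178 174]
 [163 164 139 116  91  63  46  43  41  73 140 175 185 183]
 [163 153 128 117  94  62  49  48  43  78 144 176 189 191]
 [171 144 123 112  94  63  48  47  40  77 142 173 189 188]
 [201 153 122 113  94  65  47  45  47  88 157 184 186 181]
 [236 194 141 126 110  89  80  78  84 134 211 235 215 192]
 [243 234 196 169 148 128 129 139 136 162 231 246 237 203]
 [242 241 237 236 191 148 145 149 150 167 230 244 242 220]
 [242 242 243 237 188 143 145 152 148 166 228 242 244 235]]
```

Request:
{"api": "jog_arm", "payload": {
  "steps": [0.01, 0, 0.0005, 0, 0, 0.01, 0, 0.001, 0, 0, 0.01, 0, 0.0015, 0, 0, 0.01, 0, 0.0015, 0, 0, 0.01, 0, 0.0015, 0, 0, 0.01, 0, 0.0015, 0, 0, 0.01, 0, 0.0015, 0, 0, 0.01, 0, 0.0015, 0, 0, 0.01, 0, 0.0015, 0, 0, 0.01, 0, 0.0015, 0, 0]
}}

```text
clock: 27.05
position: [0.6093, 0.1083, 0.0671]
ee_rot: [0.687, 0.726, -0.0, -0.0]
ft_force: [-4.5, -0.8, 8.5]
grip_width: 0.279
```

Run:
```python
from h import *
st();a,b=look(14)
mm(a,b,(0,0,0),(180,255,75))
```

```text
t 27.05 p [0.6093 0.1083 0.0671] q [ 6.875e-01  7.262e-01 -1.000e-04 -2.000e-04] f [-4.5 -0.8  8.5] g 0.279
top [321.82 161.27] 11 needle px [322.1 161. ] d(mm) [-0.8  1. ]
side [351.41 208.73] 22 needle px [351.1 208.4] d(mm) [ 0.7 -1.8]
```

View pics/s14.png

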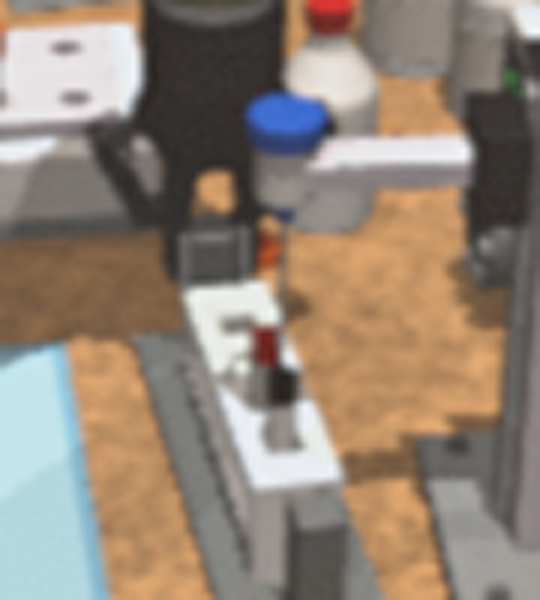

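View pics/t14.png

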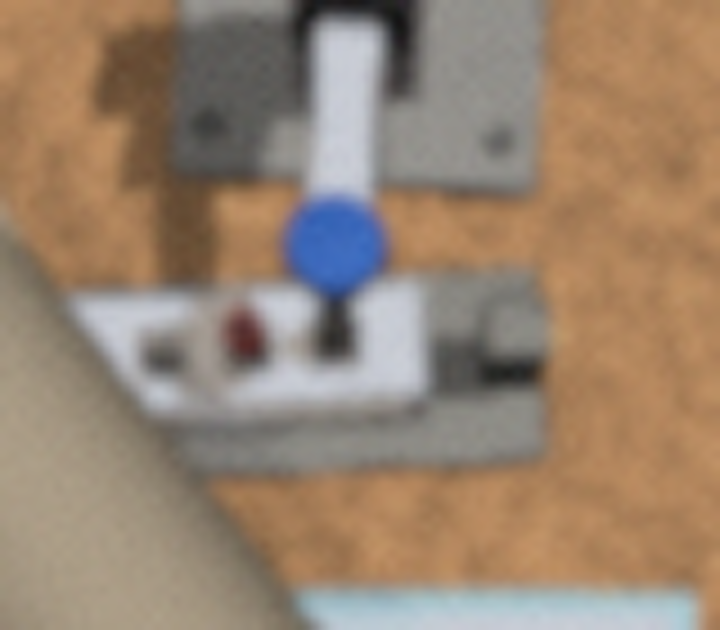

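Aligned: black is within about 1 mm of the needle axis in both views. I release the grip and rise straight up.

Request:
{"api": "jog_arm", "payload": {
  "steps": [0.03, 0, 0, 0, 0, 0.04, 0, 0, 0, 0, 0.05, 0, 0, 0, 0, 0.06, 0, 0, 0, 0, 0.06, 0, 0, 0, 0, 0.06, 0, 0, -0.02, 0, 0.06, 0, 0, -0.06, 0, 0.06, 0, 0, -0.1, 0, 0.06, 0, 0, -0.14, 0, 0.06, 0, 0, -0.19, 0]
}}

```text
clock: 28.15
position: [0.6089, 0.1078, 0.2571]
ee_rot: [0.687, 0.726, -0.001, -0.001]
ft_force: [1.1, -1.2, 0.1]
grip_width: 0.704
```

Run:
```python
from h import *
plan(.6155,-.0645,.30,1.624);a,b=look(15)
mm(a,b,(0,0,0),(180,255,75))
```

```text
t 28.15 p [0.6089 0.1078 0.2571] q [ 6.873e-01  7.264e-01 -7.000e-04 -6.000e-04] f [ 1.1 -1.2  0.1] g 0.704
shift [-0.1724 -0.003  -0.0429] twist 0.0021 yaw now 1.6261 tilt [-1.7e-03 -2.0e-04 -1.0e+00] q7 -0.46
top [321.92 161.42] 12 needle px [322.1 161. ] d(mm) [-1.3  0.6]
side [351.3  208.78] 23 needle px [351.1 208.4] d(mm) [ 0.3 -2. ]
```

View pics/s15.png

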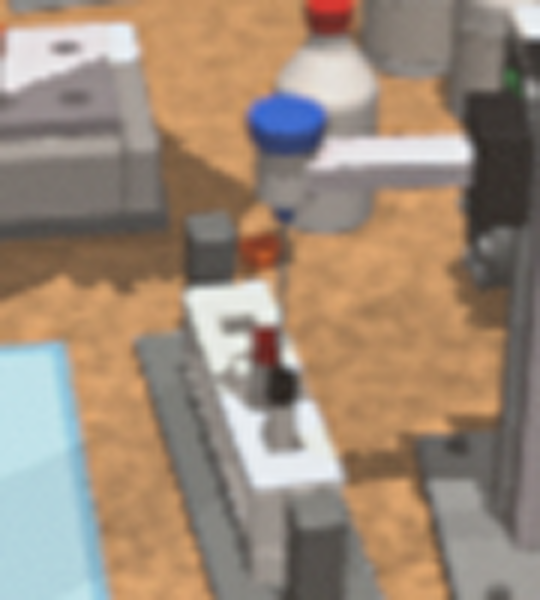

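Still aligned after release. I move above the knob with the fingers shut.

Request:
{"api": "jog_arm", "payload": {
  "steps": [0, 0, 0, -0.03, 0, 0, 0, 0, -0.055, 0, 0, -0.02, 0, -0.055, 0, 0, -0.05, -0.001, -0.055, 0, 0, -0.08, -0.001, -0.055, 0, 0, -0.11, -0.002, -0.055, 0, 0, -0.14, -0.003, -0.055, 0, 0, -0.16, -0.003, -0.055, 0, 0, -0.172, -0.003, -0.055, 0, 0, -0.172, -0.003, -0.055, 0]
}}

```text
clock: 29.25
position: [0.6162, -0.0654, 0.311]
ee_rot: [0.688, 0.725, -0.0, -0.0]
ft_force: [-0.0, 0.0, 0.2]
grip_width: -0.002
```

Run:
```python
from h import *
plan(.6155,-.0645,.273,1.624);b,_=manip.camera("side");crop(b,290,90,410,210,5,"pics/s16.png");a,_=manip.camera("top");crop(a,285,100,365,195,6,"pics/t16.png")
mm(a,b,(0,0,0),(180,255,75))
```

```text
t 29.25 p [ 0.6162 -0.0654  0.311 ] q [ 6.883e-01  7.255e-01 -1.000e-04 -1.000e-04] f [-0.   0.   0.2] g -0.002
shift [ 0.001  -0.0006  0.038 ] twist -0.0006 yaw now 1.6234 tilt [-3.e-04 -1.e-04 -1.e+00] q7 -0.16
side [351.41 208.73] 22 needle px [351.1 208.4] d(mm) [ 0.7 -1.8]
```

View pics/s16.png

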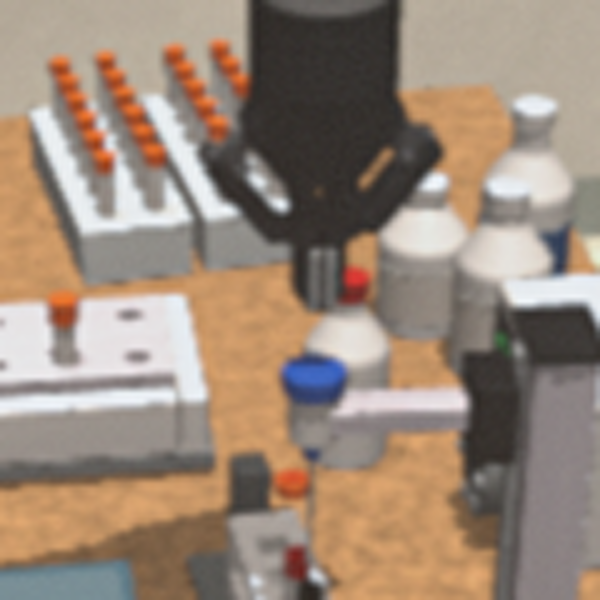

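The closed fingers are centred over the knob (315,380). I press part-way first.

Request:
{"api": "jog_arm", "payload": {
  "steps": [0, 0, 0, 0.01, 0, 0, 0, 0, 0.02, 0, 0, 0, 0, 0.03, 0, 0, 0, 0, 0.037, 0, 0, 0, 0, 0.044, 0, 0, 0, 0, 0.05, 0, 0, 0, 0, 0.056, 0, 0, 0, 0, 0.062, 0, 0, 0, 0, 0.068, 0, 0, 0, 0, 0.072, 0]
}}

```text
clock: 30.35
position: [0.6161, -0.0635, 0.239]
ee_rot: [0.687, 0.726, 0.0, -0.0]
ft_force: [-4.5, 1.4, 5.8]
grip_width: 0.001
```

Run:
```python
from h import *
st();b,_=manip.camera("side");crop(b,305,125,395,245,6,"pics/s17.png")
mm(b,b,(0,0,0),(180,255,75))
```

```text
t 30.35 p [ 0.6161 -0.0635  0.239 ] q [ 6.873e-01  7.264e-01  1.000e-04 -1.000e-04] f [-4.5  1.4  5.8] g 0.001
side [351.53 209.11] 19 needle px [351.1 208.4] d(mm) [ 0.7 -3.7]
```

View pics/s17.png

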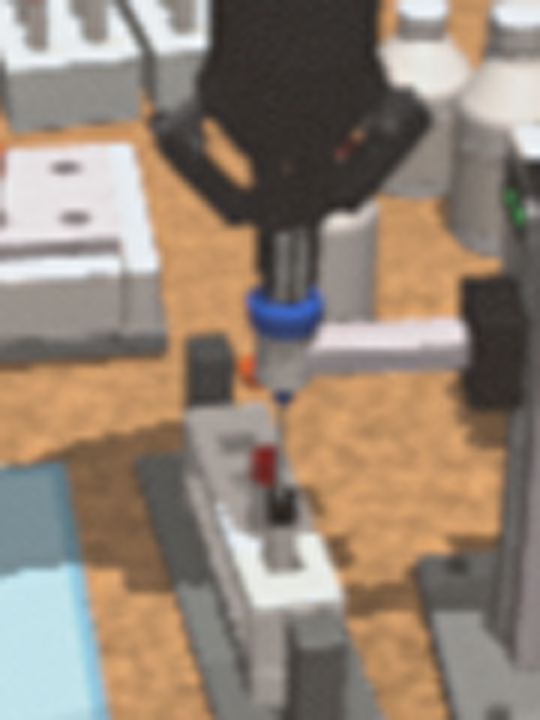

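The needle has entered the black tube (281,490). I push it fully down and hold.

Request:
{"api": "jog_arm", "payload": {
  "steps": [0, 0, 0, 0.005, 0, 0, 0, 0, 0.01, 0, 0, 0, 0, 0.015, 0, 0, 0, 0, 0.02, 0, 0, 0, 0, 0.025, 0, 0, 0, 0, 0.029, 0, 0, 0, 0, 0.032, 0, 0, 0, 0, 0.034, 0, 0, 0, 0, 0.035, 0, 0, 0, 0, 0.035, 0]
}}

```text
clock: 31.4
position: [0.6163, -0.0636, 0.2048]
ee_rot: [0.687, 0.726, 0.0, 0.0]
ft_force: [-4.5, 1.2, 6.9]
grip_width: -0.001
```

Request:
{"api": "jog_arm", "payload": {
  "steps": [0, 0, 0, 0.001, 0, 0, 0, 0, 0.001, 0, 0, 0, 0, 0.001, 0, 0, 0, 0, 0.001, 0, 0, 0, 0, 0.001, 0, 0, 0, 0, 0.001, 0, 0, 0, 0, 0.001, 0, 0, 0, 0, 0.001, 0, 0, 0, 0, 0.001, 0, 0, 0, 0, 0.001, 0]
}}

```text
clock: 32.4
position: [0.6163, -0.0636, 0.204]
ee_rot: [0.687, 0.726, 0.0, 0.0]
ft_force: [-3.5, 0.3, 7.6]
grip_width: 0.0
```

Run:
```python
from h import *
st();b,_=manip.camera("side");crop(b,305,125,395,245,6,"pics/s18.png")
mm(b,b,(0,0,0),(180,255,75))
```

```text
t 32.4 p [ 0.6163 -0.0636  0.204 ] q [6.873e-01 7.263e-01 3.000e-04 2.000e-04] f [-3.5  0.3  7.6] g 0.0
side [351.5 209. ] 20 needle px [351.1 208.4] d(mm) [ 0.7 -3.2]
```

View pics/s18.png

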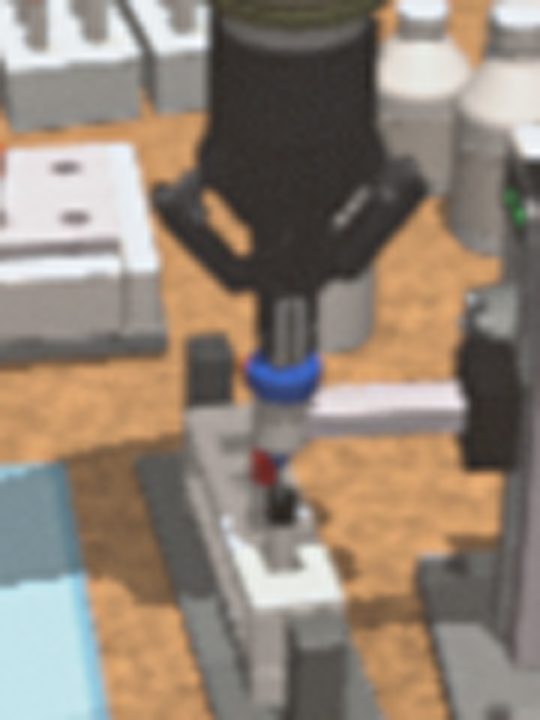

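The carriage is almost at the stop (7.6 N). I push a little further and hold two seconds.

Request:
{"api": "jog_arm", "payload": {
  "steps": [0, 0, 0, 0.001, 0, 0, 0, 0, 0.002, 0, 0, 0, 0, 0.002, 0, 0, 0, 0, 0.002, 0, 0, 0, 0, 0.002, 0, 0, 0, 0, 0.002, 0, 0, 0, 0, 0.002, 0, 0, 0, 0, 0.002, 0, 0, 0, 0, 0.002, 0, 0, 0, 0, 0.002, 0]
}}

```text
clock: 33.45
position: [0.6164, -0.0636, 0.2031]
ee_rot: [0.687, 0.726, 0.0, 0.001]
ft_force: [-8.0, 0.1, 17.0]
grip_width: 0.001
```

Request:
{"api": "jog_arm", "payload": {
  "steps": [0, 0, 0, 0.001, 0, 0, 0, 0, 0.001, 0, 0, 0, 0, 0.001, 0, 0, 0, 0, 0.001, 0, 0, 0, 0, 0.001, 0, 0, 0, 0, 0.001, 0, 0, 0, 0, 0.001, 0, 0, 0, 0, 0.001, 0, 0, 0, 0, 0.001, 0, 0, 0, 0, 0.001, 0]
}}

```text
clock: 34.45
position: [0.6165, -0.0635, 0.2031]
ee_rot: [0.687, 0.726, 0.0, 0.001]
ft_force: [-12.4, 1.2, 23.4]
grip_width: 0.006
```

At the stop. I hold a moment longer, then rise gently.

Request:
{"api": "jog_arm", "payload": {
  "steps": [0, 0, 0, -0.002, 0, 0, 0, 0, -0.002, 0, 0, 0, 0, -0.002, 0, 0, 0, 0, -0.002, 0, 0, 0, 0, -0.008, 0, 0, 0, 0, -0.018, 0, 0, 0, 0, -0.03, 0, 0, 0, 0, -0.045, 0, 0, 0, 0, -0.06, 0, 0, 0, 0, -0.075, 0]
}}

```text
clock: 35.45
position: [0.6163, -0.0638, 0.2766]
ee_rot: [0.687, 0.726, 0.0, 0.0]
ft_force: [-0.1, 0.3, -1.5]
grip_width: -0.0
```

Request:
{"api": "jog_arm", "payload": {
  "steps": [0, 0, 0, -0.015, 0, 0, 0, 0, -0.03, 0, 0, 0.02, 0, -0.035, 0, 0, 0.05, 0.001, -0.035, 0, 0, 0.08, 0.001, -0.035, 0, 0.06, 0.11, 0.002, -0.035, 0, 0.06, 0.14, 0.003, -0.035, 0, 0.06, 0.16, 0.003, -0.035, 0, 0.06, 0.172, 0.003, -0.035, 0, 0.06, 0.172, 0.003, -0.035, 0]
}}

```text
clock: 36.45
position: [0.6093, 0.1097, 0.3108]
ee_rot: [0.686, 0.727, 0.0, -0.0]
ft_force: [0.0, -0.8, 0.2]
grip_width: 0.703
```

Run:
```python
from h import *
st();a,b=look(19)
mm(a,b,(0,0,0),(180,255,75));rack(a,(255,100,385,240))
```

```text
t 36.45 p [0.6093 0.1097 0.3108] q [ 6.864e-01  7.272e-01  2.000e-04 -2.000e-04] f [ 0.  -0.8  0.2] g 0.703
top [321.92 161.42] 12 needle px [322.1 161. ] d(mm) [-1.3  0.6]
side [351.41 208.73] 22 needle px [351.1 208.4] d(mm) [ 0.7 -1.8]
comp A 1554.3125 rect [ 0.4528 -0.1108] [0.1802 0.132 ] 89.3
```

View pics/s19.png

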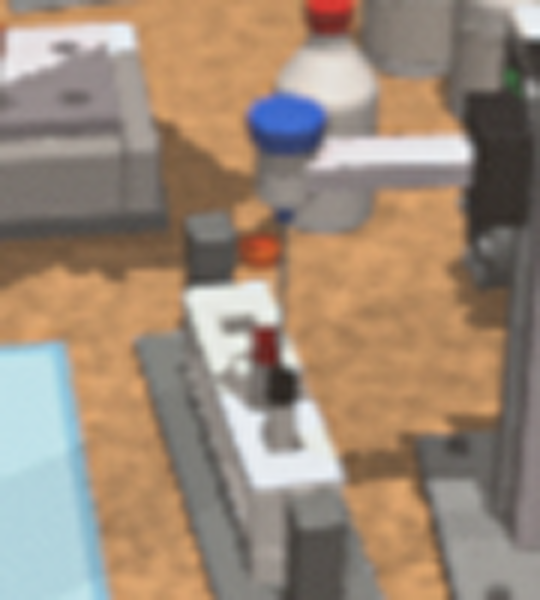

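View pics/top19.png

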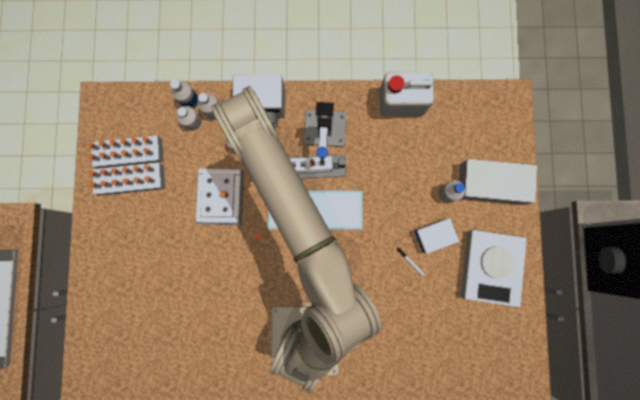

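Black is done: the probe is back up and the rack unmoved. I re-grip the left end for the red tube.

Request:
{"api": "jog_arm", "payload": {
  "steps": [0.06, 0, 0, 0.03, 0, 0.06, 0, 0, 0.07, 0, 0.06, 0, 0, 0.11, 0, 0.06, -0.001, 0, 0.15, 0, 0.06, -0.001, 0, 0.18, 0, 0.06, -0.001, 0, 0.21, 0, 0.06, -0.001, 0, 0.23, 0, 0.06, -0.001, 0, 0.243, 0, 0.06, -0.001, 0, 0.243, 0, 0.05, -0.001, 0, 0.243, 0]
}}

```text
clock: 37.55
position: [0.6103, 0.1067, 0.0683]
ee_rot: [0.688, 0.726, 0.0, 0.0]
ft_force: [-0.6, -0.1, 0.7]
grip_width: 0.585
```

Request:
{"api": "jog_arm", "payload": {
  "steps": [0.04, 0, 0, 0, 0, 0.03, 0, 0, 0, 0, 0.02, 0, 0, 0, 0, 0.01, 0, 0, 0, 0, 0.01, 0, 0, 0, 0, 0.01, 0, 0, 0, 0, 0.01, -0.001, 0, 0, 0, 0.01, -0.002, 0, 0, 0, 0.01, -0.004, 0, 0, 0, 0.01, -0.006, 0, 0, 0]
}}

```text
clock: 38.55
position: [0.6103, 0.103, 0.0685]
ee_rot: [0.687, 0.727, 0.001, -0.0]
ft_force: [-0.0, 4.2, 6.1]
grip_width: 0.274
```

Request:
{"api": "jog_arm", "payload": {
  "steps": [0.01, -0.003, 0, 0, 0, 0.01, -0.006, 0, 0, 0, 0.01, -0.01, 0, 0, 0, 0.01, -0.014, 0, 0, 0, 0.01, -0.018, 0, 0, 0, 0.01, -0.022, 0, 0, 0, 0.01, -0.025, 0, 0, 0, 0.01, -0.027, 0, 0, 0, 0.01, -0.028, 0, 0, 0, 0.01, -0.028, 0, 0, 0]
}}

```text
clock: 39.55
position: [0.612, 0.0747, 0.0685]
ee_rot: [0.687, 0.727, 0.001, -0.0]
ft_force: [0.4, 3.4, 6.1]
grip_width: 0.272
```

Run:
```python
from h import *
st();a,b=look(20)
hs=cv2.cvtColor(np.ascontiguousarray(a),cv2.COLOR_RGB2HSV);print(a[157:169,316:328,0].astype(int)-a[157:169,316:328,1])
print(b[198:216,344:360,0].astype(int)-b[198:216,344:360,1])
```

```text
t 39.55 p [0.612  0.0747 0.0685] q [ 0.6869  0.7267  0.0012 -0.    ] f [0.4 3.4 6.1] g 0.272
[[ -1  -5  -3   0   1 -11 -14 -13 -10  -4  -5  -4]
 [ -4  -4   2  15  28  27  13   6   1  -3  -4  -4]
 [ -4  -4   6  28  42  39  27  19   8   0  -2  -3]
 [ -4   0  10  35  48  35  31  27  11   1   1   0]
 [  1   2  10  33  49  42  40  28  11   3   1   5]
 [  2   5  10  25  43  47  39  23   5   2   4   5]
 [  5   4   8  12  26  32  23  10   2   0   0   5]
 [  4   3   6   3   6   7   4   3   1   0   1   2]
 [ -1  -1   0   0   0   0   0   0  -1  -3  -3  -1]
 [ -2  -2  -3  -3  -3  -2  -3  -2  -3  -3  -4  -2]
 [ -4  -5  -2  -2  -2  -3  -2  -2  -2  -3  -3  -4]
 [ -2  -4  -2  -3  -1   0  -2  -3  -1   1   0  -1]]
[[ -4  -2  -2  -3  -4  -4  -3   3  28  46  48  40  35  42  47  50]
 [ -3  -3  -3  -3  -3  -4  -4  -2  15  32  35  30  27  34  44  48]
 [ -3  -3  -3  -3  -2  -3  -4  -3   5  18  27  27  26  30  35  45]
 [ -2  -3  -3  -3  -3  -3  -3  -2   1  11  22  26  26  24  32  43]
 [ -2  -2  -2  -3  -2  -3  -3  -4  -2   5  15  23  27  23  31  43]
 [ -2  -1   1   0   1   2  -3  -6  -6  -5   4  21  30  32  38  45]
 [  3   4   5   4   5   3   1   1  -3   1  11  24  38  44  45  47]
 [  7   5   5   4   5  14  33  58  67  70  62  46  41  44  45  45]
 [  7   7   6   4  13  48  80  95  95  97 101  68  43  41  41  43]
 [  7   8   5   4  14  61 100 105 102 107 104  56  40  42  43  44]
 [  8   7   6   4   9  38  78 105 122 124  87  34  32  43  46  45]
 [  7   6   7   3   7  26  62  89 104 108  65  20  24  41  45  47]
 [  5   8   6   4   6  29  62  86  93  89  55  17  18  36  46  45]
 [ -1   4   3  -1   0  16  49  71  83  78  44  14  10  24  38  43]
 [ -4   0   0  -3  -3   3  18  32  44  45  25   3   2  13  34  44]
 [ -3  -3  -2  -4  -1   2   8   9  13  15   8   2  -1  10  30  46]
 [ -3  -4  -3  -4  -4   1   6   6   6   4   5   4   3   5  19  36]
 [ -3  -3  -5  -4  -4   2   7   6   4   5   4   6   3   0   8  25]]
```

View pics/s20.png

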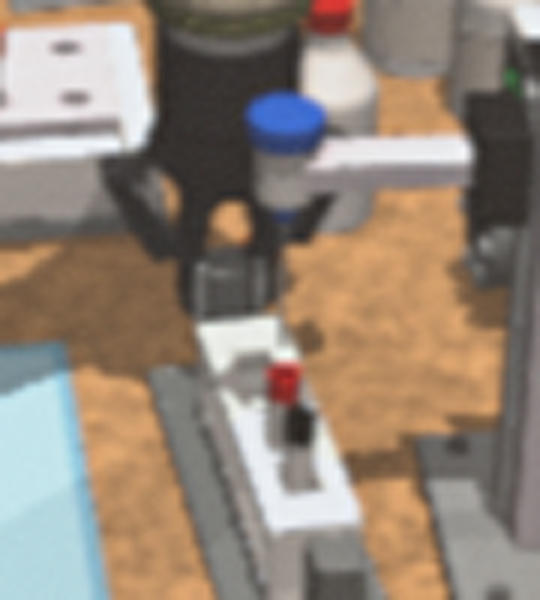

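View pics/t20.png

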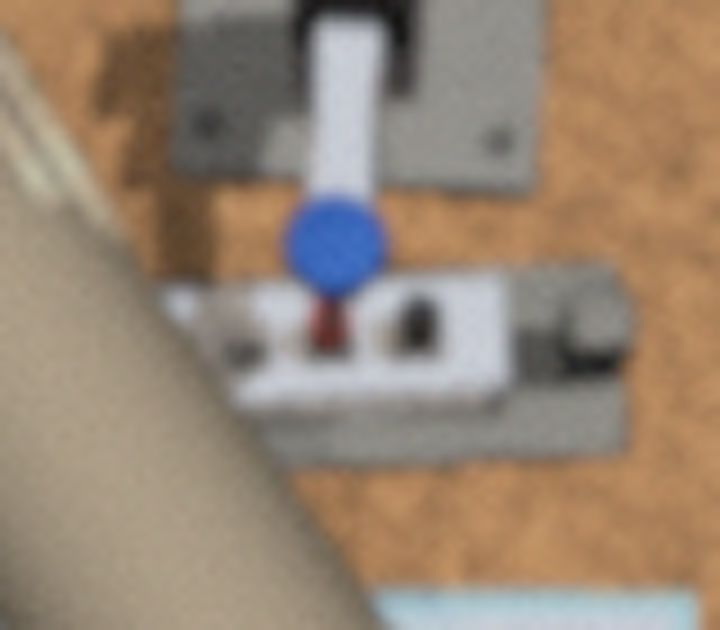

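Red sits about 2.5–3 mm too far in +y and about 1.5 mm too far in +x (side u 351.9 against 351.2 for the needle, top u 321 against 322). I nudge it.

Request:
{"api": "jog_arm", "payload": {
  "steps": [0.01, -0.0005, 0, 0, 0, 0.01, -0.001, 0, 0, 0, 0.01, -0.0015, -0.0005, 0, 0, 0.01, -0.002, -0.0005, 0, 0, 0.01, -0.0025, -0.001, 0, 0, 0.01, -0.003, -0.001, 0, 0, 0.01, -0.003, -0.001, 0, 0, 0.01, -0.003, -0.001, 0, 0, 0.01, -0.003, -0.001, 0, 0, 0.01, -0.003, -0.001, 0, 0]
}}

```text
clock: 40.65
position: [0.6114, 0.0716, 0.0685]
ee_rot: [0.687, 0.727, 0.001, 0.0]
ft_force: [1.3, 4.4, 5.7]
grip_width: 0.274
```

```bash
cat >> h.py <<'E'
def redc(a,b,ra=(315,158,329,168),rb=(343,201,362,214)):
    for nm,im,r in(("top",a,ra),("side",b,rb)):
        u0,v0,u1,v1=r;w=im[v0:v1,u0:u1,0].astype(float)-im[v0:v1,u0:u1,1];c=im[v0:v1,u0:u1].astype(float)
        ratio=(c[...,0]-c[...,1])/(c[...,0]+1)
        m=(ratio>.42)
        vv,uu=np.nonzero(m);print(nm,"n",m.sum(),"u",uu.min()+u0,uu.max()+u0,"v",vv.min()+v0,vv.max()+v0,"cen",round(uu.mean()+u0,2),round(vv.mean()+v0,2), "mid top rows",[round(uu[vv==k].mean()+u0,2) for k in np.unique(vv)])
E
python3 - <<'E'
from h import *
a=cv2.imread("pics/top20.png")[:,:,::-1];b=cv2.imread("pics/side20.png")[:,:,::-1];redc(a,b)
st();a,b=look(21);redc(a,b)
E
```

```text
top n 2 u 321 321 v 161 162 cen 321.0 161.5 mid top rows [np.float64(321.0), np.float64(321.0)]
side n 28 u 350 354 v 206 212 cen 351.96 208.39 mid top rows [np.float64(352.0), np.float64(352.0), np.float64(352.0), np.float64(352.0), np.float64(351.5), np.float64(352.0), np.float64(353.0)]
t 40.65 p [0.6114 0.0716 0.0685] q [6.869e-01 7.267e-01 1.300e-03 1.000e-04] f [1.3 4.4 5.7] g 0.274
top n 4 u 322 323 v 161 163 cen 322.25 162.0 mid top rows [np.float64(322.0), np.float64(322.5), np.float64(322.0)]
side n 27 u 350 354 v 206 212 cen 351.78 209.11 mid top rows [np.float64(350.0), np.float64(352.0), np.float64(352.0), np.float64(352.0), np.float64(351.5), np.float64(351.5), np.float64(352.0)]
```

View pics/s21.png

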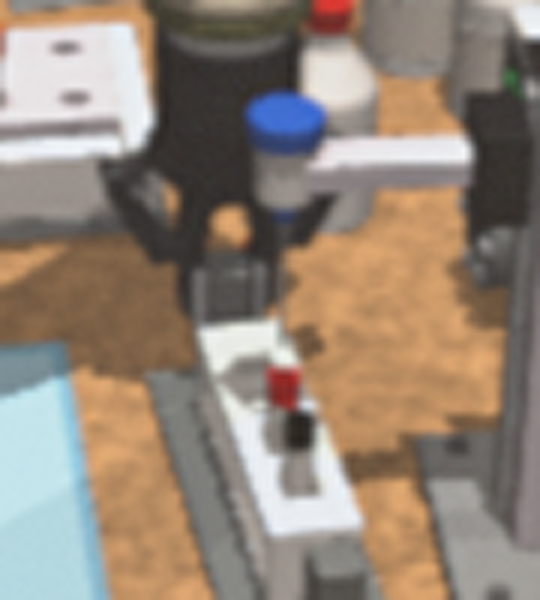

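View pics/t21.png

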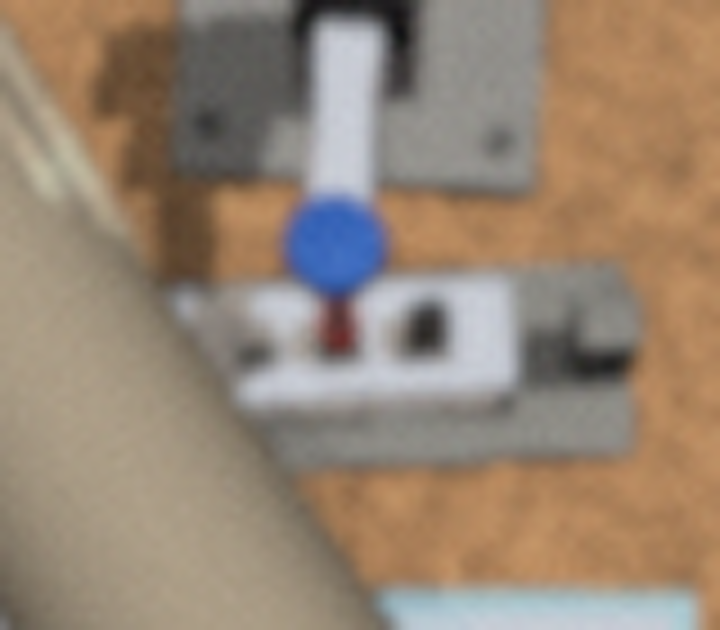

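Red is now within about 1.5 mm in both views, inside the 5 mm tolerance. I release and go up.

Request:
{"api": "jog_arm", "payload": {
  "steps": [0.03, 0, 0, 0, 0, 0.04, 0, 0, 0, 0, 0.05, 0, 0, 0, 0, 0.06, 0, 0, 0, 0, 0.06, 0, 0, 0, 0, 0.06, 0, 0, -0.02, 0, 0.06, 0, 0, -0.06, 0, 0.06, 0, 0, -0.1, 0, 0.06, 0, 0, -0.14, 0, 0.06, 0, 0, -0.19, 0]
}}

```text
clock: 41.75
position: [0.61, 0.0698, 0.258]
ee_rot: [0.687, 0.726, -0.001, -0.001]
ft_force: [2.0, -0.0, 0.3]
grip_width: 0.706
```

Run:
```python
from h import *
plan(.6160,-.0640,.311,1.624);a,b=look(22);redc(a,b)
hs=cv2.cvtColor(np.ascontiguousarray(b),cv2.COLOR_RGB2HSV)
print(hs[196:206,344:358,2])
```

```text
t 41.75 p [0.61   0.0698 0.258 ] q [ 6.873e-01  7.263e-01 -7.000e-04 -6.000e-04] f [ 2.  -0.   0.3] g 0.706
shift [-0.1339 -0.0015 -0.0529] twist 0.002 yaw now 1.626 tilt [-1.9e-03 -2.0e-04 -1.0e+00] q7 -0.4
top n 4 u 322 323 v 161 163 cen 322.5 162.0 mid top rows [np.float64(323.0), np.float64(322.5), np.float64(322.0)]
side n 28 u 350 354 v 206 212 cen 351.86 209.14 mid top rows [np.float64(350.0), np.float64(352.0), np.float64(352.0), np.float64(352.0), np.float64(352.0), np.float64(351.5), np.float64(352.0)]
[[ 79  82  95 112 122 129 136 138 159 177 182 188 191 189]
 [ 76  83 115 138 153 179 187 160 165 193 198 196 189 187]
 [125 132 168 198 212 221 220 176 170 195 202 194 187 187]
 [224 223 228 231 232 234 231 178 166 192 196 185 182 192]
 [236 235 234 234 233 235 231 180 165 188 192 185 187 199]
 [233 232 233 233 233 236 230 183 168 190 193 190 196 202]
 [234 234 234 233 232 230 227 199 189 205 205 202 204 202]
 [232 232 231 224 208 201 224 229 227 225 221 218 213 202]
 [191 178 174 169 162 164 207 235 237 233 224 218 209 202]
 [149 134 130 127 124 132 171 209 220 226 222 205 186 182]]
```

View pics/s22.png

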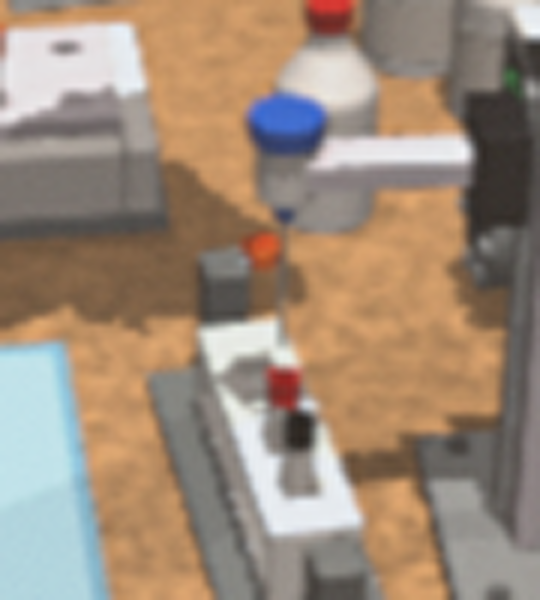

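View pics/t22.png

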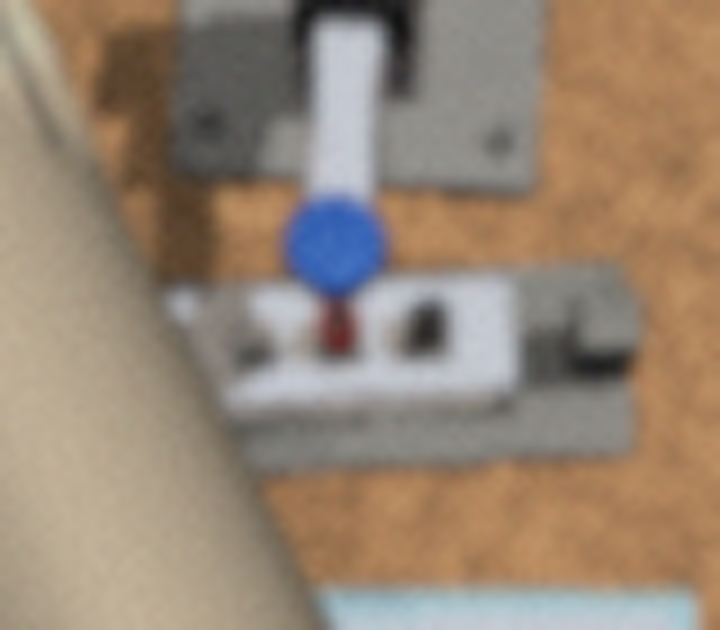

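The needle (351.6) is directly above the red mouth (351.9). I move over the knob.

Request:
{"api": "jog_arm", "payload": {
  "steps": [0, 0, 0, -0.03, 0, 0, 0, 0, -0.053, 0, 0, -0.02, 0, -0.053, 0, 0, -0.045, 0, -0.053, 0, 0, -0.07, -0.001, -0.053, 0, 0, -0.095, -0.001, -0.053, 0, 0, -0.12, -0.0015, -0.053, 0, 0, -0.134, -0.0015, -0.053, 0, 0, -0.134, -0.0015, -0.053, 0, 0, -0.134, -0.0015, -0.053, 0]
}}

```text
clock: 42.85
position: [0.6166, -0.0625, 0.3104]
ee_rot: [0.687, 0.727, 0.0, -0.0]
ft_force: [0.4, -0.0, 0.3]
grip_width: -0.002
```

Run:
```python
from h import *
plan(.6162,-.0640,.239,1.624);b,_=manip.camera("side");redc(b,b)
```

```text
t 42.85 p [ 0.6166 -0.0625  0.3104] q [ 6.870e-01  7.266e-01  3.000e-04 -3.000e-04] f [ 0.4 -0.   0.3] g -0.002
shift [-0.0015 -0.0004  0.0714] twist 0.0028 yaw now 1.6268 tilt [-0.e+00  9.e-04 -1.e+00] q7 -0.16Traceback (most recent call last):
  File "<stdin>", line 2, in <module>
  File "h.py", line 64, in redc
    vv,uu=np.nonzero(m);print(nm,"n",m.sum(),"u",uu.min()+u0,uu.max()+u0,"v",vv.min()+v0,vv.max()+v0,"cen",round(uu.mean()+u0,2),round(vv.mean()+v0,2), "mid top rows",[round(uu[vv==k].mean()+u0,2) for k in np.unique(vv)])
                                                 ~~~~~~^^
    return umr_minimum(a, axis, None, out, keepdims, initial, where)
ValueError: zero-size array to reduction operation minimum which has no identity
```

Request:
{"api": "jog_arm", "payload": {
  "steps": [0, -0.0015, 0, 0.01, 0, 0, -0.0015, 0, 0.02, 0, 0, -0.0015, 0, 0.03, 0, 0, -0.0015, 0, 0.037, 0, 0, -0.0015, 0, 0.044, 0, 0, -0.0015, 0, 0.05, 0, 0, -0.0015, 0, 0.056, 0, 0, -0.0015, 0, 0.062, 0, 0, -0.0015, 0, 0.068, 0, 0, -0.0015, 0, 0.072, 0]
}}

```text
clock: 43.9
position: [0.6166, -0.0651, 0.238]
ee_rot: [0.687, 0.726, 0.0, -0.0]
ft_force: [-3.8, 0.6, 5.0]
grip_width: 0.0
```

Run:
```python
from h import *
st();b,_=manip.camera("side");crop(b,305,125,395,245,6,"pics/s23.png")
```

```text
t 43.9 p [ 0.6166 -0.0651  0.238 ] q [ 6.873e-01  7.264e-01  1.000e-04 -1.000e-04] f [-3.8  0.6  5. ] g 0.0
```

View pics/s23.png

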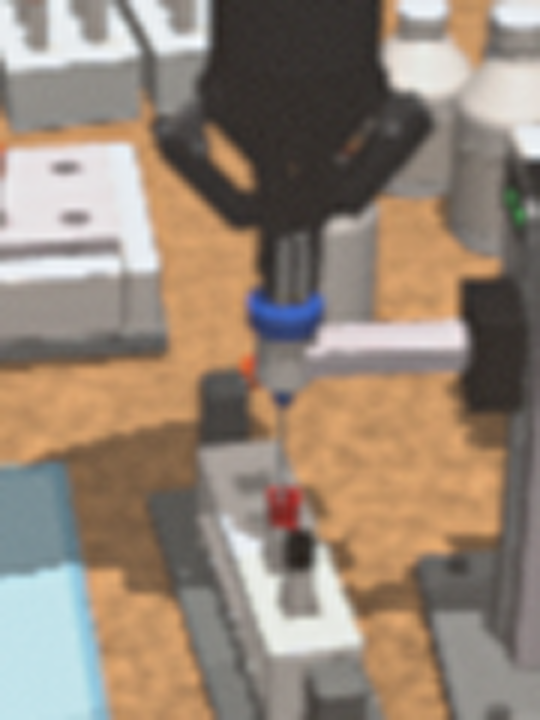

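The needle is inside the red mouth (283,492). I push it fully down and hold.

Request:
{"api": "jog_arm", "payload": {
  "steps": [0, 0, 0, 0.005, 0, 0, 0, 0, 0.01, 0, 0, 0, 0, 0.015, 0, 0, 0, 0, 0.02, 0, 0, 0, 0, 0.025, 0, 0, 0, 0, 0.029, 0, 0, 0, 0, 0.032, 0, 0, 0, 0, 0.034, 0, 0, 0, 0, 0.036, 0, 0, 0, 0, 0.036, 0]
}}

```text
clock: 44.95
position: [0.617, -0.0651, 0.2032]
ee_rot: [0.687, 0.726, 0.0, 0.0]
ft_force: [-4.1, 1.0, 10.1]
grip_width: 0.001
```

Request:
{"api": "jog_arm", "payload": {
  "steps": [0, 0, 0, 0, 0, 0, 0, 0, 0, 0, 0, 0, 0, 0, 0, 0, 0, 0, 0, 0, 0, 0, 0, 0, 0, 0, 0, 0, 0, 0, 0, 0, 0, 0, 0, 0, 0, 0, 0, 0, 0, 0, 0, 0, 0, 0, 0, 0, 0, 0]
}}

```text
clock: 45.95
position: [0.6169, -0.0651, 0.2032]
ee_rot: [0.687, 0.726, 0.0, 0.0]
ft_force: [-5.1, 1.3, 9.7]
grip_width: -0.001
```

Request:
{"api": "jog_arm", "payload": {
  "steps": [0, 0, 0, 0.0005, 0, 0, 0, 0, 0.001, 0, 0, 0, 0, 0.001, 0, 0, 0, 0, 0.001, 0, 0, 0, 0, 0.001, 0, 0, 0, 0, 0.001, 0, 0, 0, 0, 0.001, 0, 0, 0, 0, 0.001, 0, 0, 0, 0, 0.001, 0, 0, 0, 0, 0.001, 0]
}}

```text
clock: 46.95
position: [0.617, -0.0651, 0.2031]
ee_rot: [0.687, 0.726, 0.0, 0.001]
ft_force: [-7.8, 0.9, 17.1]
grip_width: -0.001
```

Request:
{"api": "jog_arm", "payload": {
  "steps": [0, 0, 0, 0, 0, 0, 0, 0, 0, 0, 0, 0, 0, 0, 0, 0, 0, 0, 0, 0, 0, 0, 0, 0, 0, 0, 0, 0, 0, 0, 0, 0, 0, 0, 0, 0, 0, 0, 0, 0, 0, 0, 0, 0, 0, 0, 0, 0, 0, 0]
}}

```text
clock: 47.95
position: [0.617, -0.0651, 0.2031]
ee_rot: [0.687, 0.726, 0.0, 0.001]
ft_force: [-8.7, 0.5, 16.0]
grip_width: -0.0
```

Run:
```python
from h import *
st();b,_=manip.camera("side");crop(b,305,125,395,245,6,"pics/s24.png")
```

```text
t 47.95 p [ 0.617  -0.0651  0.2031] q [6.874e-01 7.263e-01 3.000e-04 7.000e-04] f [-8.7  0.5 16. ] g -0.0
```

View pics/s24.png

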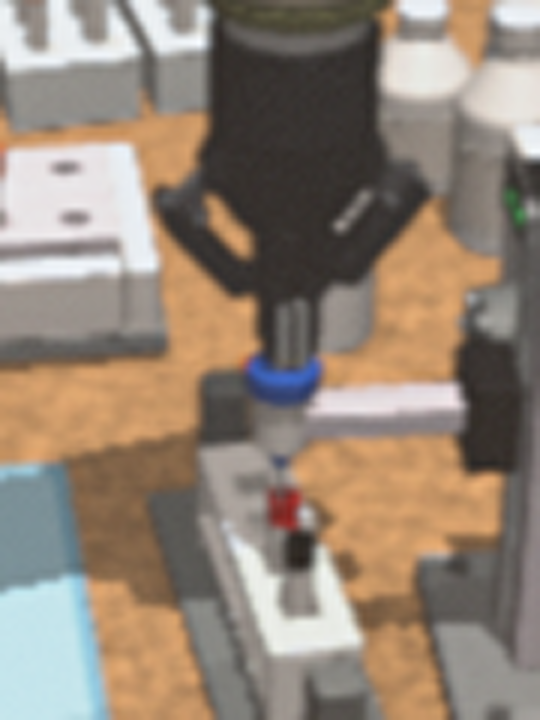

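The carriage is at its stop with the needle deep in the red tube, held for over 2 s. I let it rise.

Request:
{"api": "jog_arm", "payload": {
  "steps": [0, 0, 0, -0.003, 0, 0, 0, 0, -0.01, 0, 0, 0, 0, -0.02, 0, 0, 0, 0, -0.03, 0, 0, 0, 0, -0.04, 0, 0, 0, 0, -0.05, 0, 0, 0, 0, -0.06, 0, 0, 0, 0, -0.075, 0, 0, 0, 0, -0.095, 0, 0, 0, 0, -0.11, 0]
}}

```text
clock: 49.0
position: [0.6169, -0.0656, 0.3129]
ee_rot: [0.688, 0.726, 0.0, 0.0]
ft_force: [0.7, 0.3, -0.6]
grip_width: -0.001
```

Request:
{"api": "jog_arm", "payload": {
  "steps": [0, 0.02, 0, 0, 0, 0, 0.045, 0, 0, 0, 0, 0.07, 0.001, 0, 0, 0, 0.1, 0.001, 0, 0, 0.06, 0.12, 0.001, 0, 0, 0.06, 0.134, 0.001, 0, 0, 0.06, 0.134, 0.001, 0, 0, 0.06, 0.134, 0.001, 0.03, 0, 0.06, 0.134, 0.001, 0.06, 0, 0.06, 0.134, 0.001, 0.07, 0]
}}

```text
clock: 50.0
position: [0.6097, 0.0663, 0.2385]
ee_rot: [0.688, 0.726, -0.002, -0.001]
ft_force: [-0.2, -0.1, 0.3]
grip_width: 0.699
```

Run:
```python
from h import *
plan(.6110,.0705,.0685,1.626);a,b=look(25);redc(a,b)
```

```text
t 50.0 p [0.6097 0.0663 0.2385] q [ 0.6881  0.7256 -0.0017 -0.0009] f [-0.2 -0.1  0.3] g 0.699
shift [0.0043 0.0022 0.17  ] twist -0.0021 yaw now 1.6239 tilt [-0.0037 -0.0012 -1.    ] q7 -0.4
top n 5 u 321 323 v 161 163 cen 322.0 162.0 mid top rows [np.float64(322.0), np.float64(322.0), np.float64(322.0)]
side n 28 u 350 354 v 206 212 cen 351.86 209.14 mid top rows [np.float64(350.0), np.float64(352.0), np.float64(352.0), np.float64(352.0), np.float64(352.0), np.float64(351.5), np.float64(352.0)]
```

View pics/s25.png

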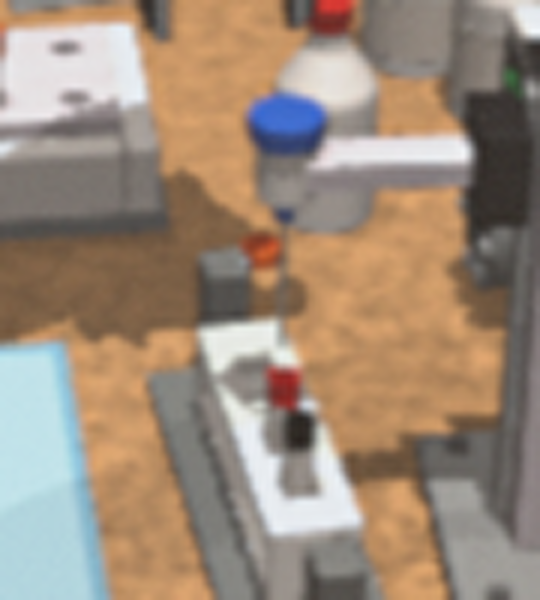

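The probe is up and the rack unmoved. I re-grip and slide it back to the mat.

Request:
{"api": "jog_arm", "payload": {
  "steps": [0.06, 0.0045, 0.002, 0.02, 0, 0.06, 0.0045, 0.002, 0.05, 0, 0.06, 0.0045, 0.002, 0.08, 0, 0.06, 0.0045, 0.002, 0.11, 0, 0.06, 0.0045, 0.002, 0.14, 0, 0.06, 0.0045, 0.002, 0.16, 0, 0.06, 0.0045, 0.002, 0.17, 0, 0.06, 0.0045, 0.002, 0.17, 0, 0.04, 0.0045, 0.002, 0.17, 0, 0.03, 0.0045, 0.002, 0.17, 0]
}}

```text
clock: 51.1
position: [0.613, 0.0734, 0.0731]
ee_rot: [0.687, 0.726, 0.001, 0.001]
ft_force: [0.5, 0.4, 0.2]
grip_width: 0.37
```

Request:
{"api": "jog_arm", "payload": {
  "steps": [0.02, 0, 0, 0, 0, 0.01, 0, 0, 0, 0, 0.01, 0, 0, 0, 0, 0.01, 0, 0, 0, 0, 0.01, 0, 0, 0, 0, 0.01, 0, -0.002, 0, 0, 0.01, 0.001, -0.006, 0, 0, 0.01, 0.002, -0.012, 0, 0, 0.01, 0.003, -0.02, 0, 0, 0.01, 0.004, -0.03, 0, 0]
}}

```text
clock: 52.1
position: [0.5834, 0.0757, 0.073]
ee_rot: [0.687, 0.726, 0.002, 0.001]
ft_force: [4.4, -0.4, 8.4]
grip_width: 0.279
```

Request:
{"api": "jog_arm", "payload": {
  "steps": [0.01, 0.001, -0.012, 0, 0, 0.01, 0.003, -0.025, 0, 0, 0.01, 0.005, -0.04, 0, 0, 0.01, 0.007, -0.055, 0, 0, 0.01, 0.009, -0.07, 0, 0, 0.01, 0.011, -0.085, 0, 0, 0.01, 0.013, -0.1, 0, 0, 0.01, 0.015, -0.112, 0, 0, 0.01, 0.016, -0.121, 0, 0, 0.01, 0.017, -0.126, 0, 0]
}}

```text
clock: 53.1
position: [0.4567, 0.0857, 0.073]
ee_rot: [0.687, 0.726, 0.002, 0.002]
ft_force: [5.1, -0.7, 10.3]
grip_width: 0.275
```

Run:
```python
from h import *
st();b,_=manip.camera("side");crop(b,250,130,370,290,5,"pics/s26.png")
```

```text
t 53.1 p [0.4567 0.0857 0.073 ] q [0.6873 0.7264 0.0015 0.002 ] f [ 5.1 -0.7 10.3] g 0.275
```

View pics/s26.png

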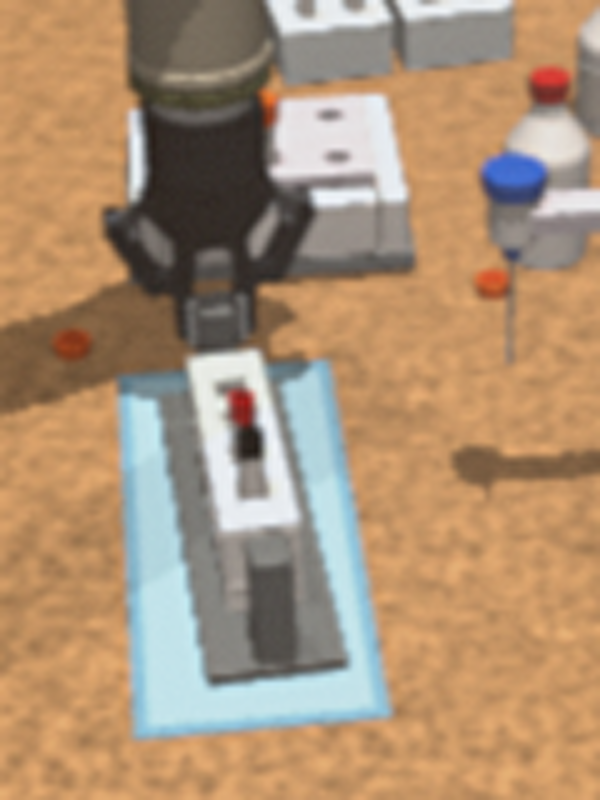

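The rack with both tubes is back on the mat. I release and rise, then back off for a clear view.

Request:
{"api": "jog_arm", "payload": {
  "steps": [0.03, 0, 0, 0, 0, 0.04, 0, 0, 0, 0, 0.05, 0, 0, 0, 0, 0.06, 0, 0, 0, 0, 0.06, 0, 0, 0, 0, 0.06, 0, 0, -0.02, 0, 0.06, 0, 0, -0.05, 0, 0.06, 0, 0, -0.09, 0, 0.06, 0, 0, -0.13, 0, 0.06, 0, 0, -0.17, 0]
}}

```text
clock: 54.15
position: [0.4548, 0.0859, 0.2428]
ee_rot: [0.687, 0.727, -0.0, -0.0]
ft_force: [0.7, 0.5, -0.6]
grip_width: 0.704
```

Request:
{"api": "jog_arm", "payload": {
  "steps": [0.06, 0.02, 0, -0.02, 0, 0.06, 0.05, 0, -0.03, 0, 0.06, 0.08, 0, -0.03, 0, 0.06, 0.11, 0, -0.03, 0, 0.06, 0.13, 0, -0.03, 0, 0.06, 0.14, 0, -0.03, 0, 0.06, 0.14, 0, -0.03, 0, 0.06, 0.14, 0, -0.03, 0, 0.06, 0.14, 0, -0.03, 0, 0.06, 0.14, 0, -0.03, 0]
}}

```text
clock: 55.15
position: [0.4478, 0.2245, 0.2714]
ee_rot: [0.688, 0.726, -0.0, 0.0]
ft_force: [-0.4, 0.2, 1.2]
grip_width: 0.701
```

Run:
```python
from h import *
st();a,b=look(27);rack(a)
crop(b,250,130,370,290,5,"pics/s27b.png");crop(a,255,120,385,240,6,"pics/t27b.png")
```

```text
t 55.15 p [0.4478 0.2245 0.2714] q [ 6.879e-01  7.258e-01 -0.000e+00  2.000e-04] f [-0.4  0.2  1.2] g 0.701
comp A 2248.4375 rect [ 0.4555 -0.0429] [0.3166 0.1286] 89.03
comp A 456.75 rect [ 0.399  -0.0424] [0.0447 0.1685] 3.61
```

View pics/t27b.png

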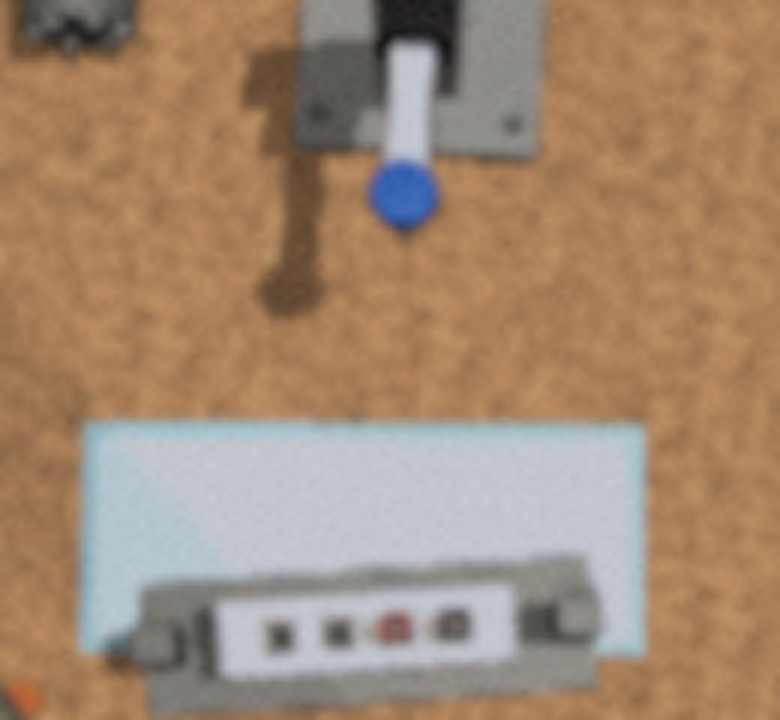

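View pics/side27.png

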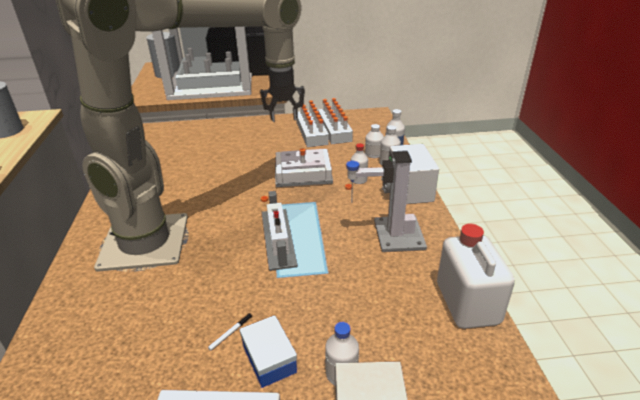

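After I let go, the rack was knocked about 60 mm towards the robot: its plate now sits at x≈0.399, partly off the mat (zoomed (365,630)). I'll bring it back by the right grip, since the left one is at the edge of reach.

Run:
```python
from h import *
print(ray("top",351.2,221.8,.085), ray("top",281,227,.085))
c=np.array([.3993,-.0424]);t=.0630
print(c+.122*np.array([np.sin(t),-np.cos(t)]))
plan(.4070,-.1635,.20,1.634)
```

```text
[ 0.40808482 -0.16347407  0.085     ] [0.39089553 0.0767145  0.085     ]
[ 0.40698092 -0.16415797]
t 55.25 p [0.4477 0.2247 0.2715] q [6.878e-01 7.259e-01 0.000e+00 2.000e-04] f [ 0.2 -0.7  0.2] g 0.704
shift [-0.3855 -0.0616  0.0716] twist -0.0093 yaw now 1.6247 tilt [ 3.e-04 -2.e-04 -1.e+00] q7 -0.66
```

Request:
{"api": "jog_arm", "payload": {
  "steps": [0.06, -0.02, 0, 0, 0, 0.06, -0.06, 0, 0, 0, 0.06, -0.1, 0, 0, 0, 0.06, -0.145, -0.01, 0, 0, 0.06, -0.19, -0.02, 0, 0, 0.06, -0.235, -0.03, 0, 0, 0.06, -0.28, -0.04, 0, 0, 0.06, -0.325, -0.05, 0, -0.009, 0.06, -0.36, -0.06, 0, -0.009, 0.06, -0.3855, -0.0615, 0, -0.009]
}}

```text
clock: 56.25
position: [0.4059, -0.1659, 0.2714]
ee_rot: [0.685, 0.728, -0.0, 0.0]
ft_force: [-0.1, 1.3, -0.2]
grip_width: 0.706
```

Request:
{"api": "jog_arm", "payload": {
  "steps": [0.06, 0, 0, 0, 0, 0.06, 0, 0, 0.03, 0, 0.06, 0, 0, 0.06, 0, 0.06, 0, 0, 0.09, 0, 0.06, 0, 0, 0.11, 0, 0.06, 0, 0, 0.125, 0, 0.06, 0, 0, 0.125, 0, 0.06, 0, 0, 0.125, 0, 0.06, 0, 0, 0.125, 0, 0.06, 0, 0, 0.125, 0]
}}

```text
clock: 57.25
position: [0.4078, -0.1631, 0.1473]
ee_rot: [0.684, 0.729, 0.0, 0.001]
ft_force: [0.6, 0.1, -0.1]
grip_width: 0.706
```

Run:
```python
from h import *
plan(.4072,-.1638,.07,1.634);b,_=manip.camera("side");crop(b,230,120,350,280,5,"pics/s28.png")
```

```text
t 57.25 p [ 0.4078 -0.1631  0.1473] q [6.841e-01 7.294e-01 1.000e-04 8.000e-04] f [ 0.6  0.1 -0.1] g 0.706
shift [-0.0006 -0.0007  0.0773] twist 0.0008 yaw now 1.6348 tilt [ 1.3e-03 -9.0e-04 -1.0e+00] q7 0.3
```

View pics/s28.png

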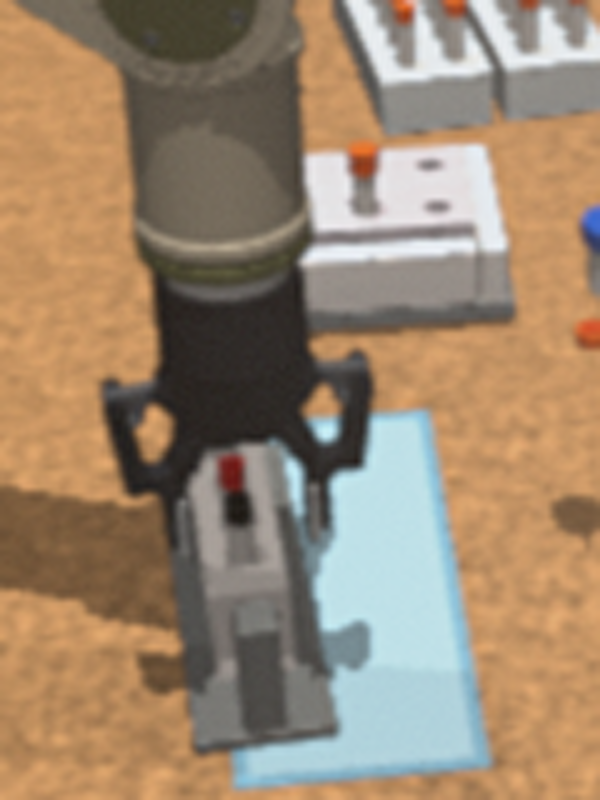

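The jaws are lined up above the right post (258,640). I descend, pinch and slide back by about +61 mm in x.

Request:
{"api": "jog_arm", "payload": {
  "steps": [0.06, 0, 0, 0.01, 0, 0.06, 0, 0, 0.025, 0, 0.06, 0, 0, 0.04, 0, 0.06, 0, 0, 0.055, 0, 0.06, 0, 0, 0.067, 0, 0.06, 0, 0, 0.076, 0, 0.06, 0, 0, 0.076, 0, 0.05, 0, 0, 0.076, 0, 0.04, 0, 0, 0.076, 0, 0.03, 0, 0, 0.076, 0]
}}

```text
clock: 58.3
position: [0.4076, -0.1631, 0.0709]
ee_rot: [0.684, 0.729, 0.0, 0.0]
ft_force: [-0.1, -0.2, 0.5]
grip_width: 0.35
```

Request:
{"api": "jog_arm", "payload": {
  "steps": [0.02, 0, 0, 0, 0, 0.01, 0, 0, 0, 0, 0.01, 0, 0, 0, 0, 0.01, 0, 0, 0, 0, 0.01, 0, 0, 0, 0, 0.01, 0, 0.002, 0, 0, 0.01, 0, 0.005, 0, 0, 0.01, 0, 0.009, 0, 0, 0.01, 0, 0.014, 0, 0, 0.01, 0, 0.02, 0, 0]
}}

```text
clock: 59.3
position: [0.4269, -0.162, 0.071]
ee_rot: [0.684, 0.729, -0.001, -0.0]
ft_force: [-6.5, 0.2, 13.8]
grip_width: 0.275
```

Request:
{"api": "jog_arm", "payload": {
  "steps": [0.01, 0, 0.006, 0, 0, 0.01, 0.001, 0.012, 0, 0, 0.01, 0.002, 0.018, 0, 0, 0.01, 0.003, 0.024, 0, 0, 0.01, 0.004, 0.03, 0, 0, 0.01, 0.004, 0.034, 0, 0, 0.01, 0.004, 0.038, 0, 0, 0.01, 0.004, 0.04, 0, 0, 0.01, 0.004, 0.041, 0, 0, 0.01, 0.004, 0.041, 0, 0]
}}

```text
clock: 60.3
position: [0.4678, -0.1552, 0.0709]
ee_rot: [0.684, 0.73, -0.0, 0.0]
ft_force: [-5.4, 1.1, 10.6]
grip_width: 0.277
```

Run:
```python
from h import *
st();b,_=manip.camera("side");crop(b,230,120,350,280,5,"pics/s29.png")
```

```text
t 60.3 p [ 0.4678 -0.1552  0.0709] q [ 6.839e-01  7.295e-01 -4.000e-04  0.000e+00] f [-5.4  1.1 10.6] g 0.277
```

View pics/s29.png

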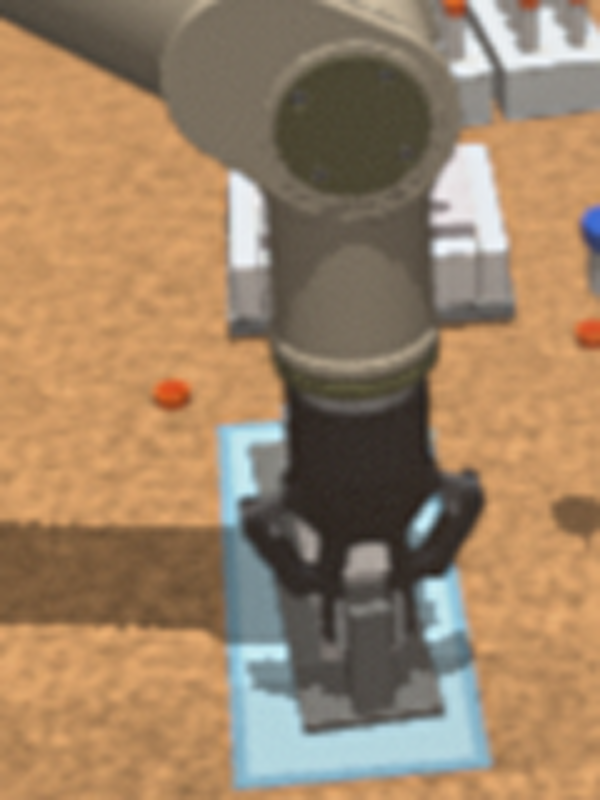

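The rack is back on the mat. I release, rise and back off to the right.

Request:
{"api": "jog_arm", "payload": {
  "steps": [0.03, 0, 0, 0, 0, 0.04, 0, 0, 0, 0, 0.05, 0, 0, 0, 0, 0.06, 0, 0, 0, 0, 0.06, 0, 0, 0, 0, 0.06, 0, 0, -0.02, 0, 0.06, 0, 0, -0.05, 0, 0.06, 0, 0, -0.09, 0, 0.06, 0, 0, -0.13, 0, 0.06, 0, 0, -0.17, 0]
}}

```text
clock: 61.35
position: [0.4676, -0.1547, 0.242]
ee_rot: [0.684, 0.73, 0.0, -0.0]
ft_force: [0.7, -0.6, -0.0]
grip_width: 0.706
```

Request:
{"api": "jog_arm", "payload": {
  "steps": [0.06, -0.02, 0, -0.02, 0, 0.06, -0.05, 0, -0.03, 0, 0.06, -0.08, 0, -0.03, 0, 0.06, -0.11, 0, -0.03, 0, 0.06, -0.14, 0, -0.03, 0, 0.06, -0.16, 0, -0.03, 0, 0.06, -0.17, 0, -0.03, 0, 0.06, -0.17, 0, -0.03, 0, 0.06, -0.17, 0, -0.03, 0, 0.06, -0.17, 0, -0.03, 0]
}}

```text
clock: 62.35
position: [0.4792, -0.3231, 0.2707]
ee_rot: [0.683, 0.73, 0.0, 0.0]
ft_force: [0.2, -0.7, -0.8]
grip_width: 0.7
```

Run:
```python
from h import *
st();a,b=look(30);rack(a)
crop(b,230,120,350,280,5,"pics/s30b.png");crop(a,185,120,385,240,4,"pics/t30b.png")
```

```text
t 62.35 p [ 0.4792 -0.3231  0.2707] q [6.833e-01 7.301e-01 1.000e-04 1.000e-04] f [ 0.2 -0.7 -0.8] g 0.7
comp A 552.9375 rect [0.4876 0.0114] [0.2222 0.0648] 89.83
comp A 407.8125 rect [ 0.4586 -0.0282] [0.0453 0.1594] 3.57
comp A 383.9375 rect [0.41   0.0295] [0.1888 0.0452] 89.14
```

View pics/t30b.png

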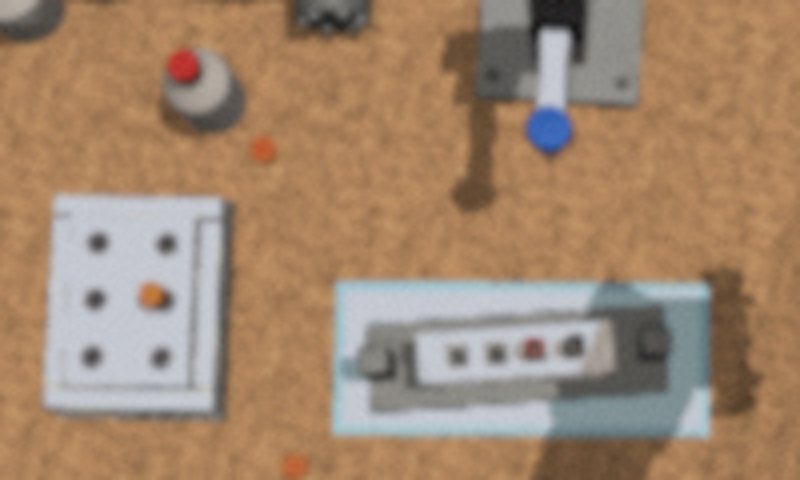

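View pics/side30.png

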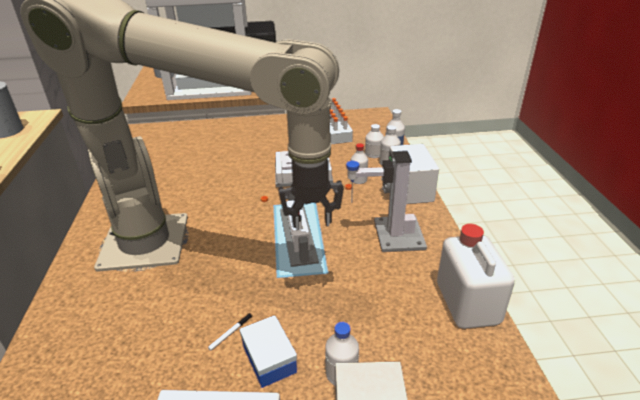

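The rack is back within a few mm of the mat centre with both tubes in their wells. The probe is up, the bystanders look unmoved and the robot is clear. I hand in.

Run:
```python
from h import *
st();print(manip.hand_in())
```

```text
t 62.45 p [ 0.479  -0.3236  0.2707] q [ 6.835e-01  7.299e-01 -0.000e+00  2.000e-04] f [-0.1 -0.1  0.5] g 0.71
the job is handed in; nothing more can be done
None
```

I moved both open tubes into the rack, sampled black then red, and parked the rack back on the spill mat. Only black and red were present. I handed in at 62 s of the 210 s allowed; it reports no verdict.

- **Sampling:** each tube was lined up within about 2 mm of the needle. Both times the probe went down to its stop. It was held there about 2 s for black and 3 s for red, and sprang back up.
- **Knock:** after I first parked the rack and let go, it moved about 60 mm towards the robot and partly off the mat. I took this to be the announced knock, re-gripped the rack by its right end and slid it back.
- **Last pictures:** the rack centre is at about (0.459, -0.03) against the mat centre at (0.460, -0.037). It is turned about 0.06 rad, inside the limit. Both tubes are standing in their wells, the probe is up, the orange-capped tube is still in the block, and the arm is clear of everything.
- **Weaker checks:** the arm's shadow covered part of the rack in the last picture, so its position along the mat is good only to about 5 mm. I checked the bystanders by eye only. The two views disagreed by up to 3 mm on the mouths' y position.

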